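# Unload the casting mould and close up the parts tub

### The job

The brackets in the bench casting mould are ready: slide the clear guard fully open, lift every cast bracket out of its cavity and put them all in the grey tub. Then press the lid onto the tub until it is fully home under both spring catches, and slide the guard fully shut again over the empty mould. Leave the other things on the desk where they are.

Things in the scene. Friction and masses are not known exactly. Their poses are not given: they have to be found in the camera images.
- station: Fixed mould station: grey base plate 196 (x) x 280 (y) x 10 mm carrying a steel lower mould half. Origin: on the desk under the mould's middle; the base reaches from y = -72 to +208 mm. z up; the guard opens towards +y. A fixed upright end plate (top at z = 66 mm) stands at y = -66 mm; a low junction box (top at z = 46 mm) fills the bay y = 98 to 182 mm where the open guard parks
- guard (a joint): travel of the clear guard along the station's y, in m: 0 fully shut (covers the whole mould), 0.135 fully open (stop). It has friction of about 3 N and stays where it is left. Top of its clear panel 72 mm above the desk
- guard_handle (a point): middle of the guard's handle, 98 mm above the desk: a black round bar 12 mm thick and 96 mm long along the station's x, on two posts 76 mm apart, with 20 mm free under it; it moves with the guard
- bracket_1: cast light-alloy bracket, 60 g, up to four alike: flat foot 52 (x) x 36 (y) x 8 mm; from its middle a flat lug, 12 mm thick (x), 32 mm wide (y), rises to z = 32 mm. Origin: middle of the foot's underside; z up the lug. It starts in a cavity, axes along the station's, 1.5 mm play all round; 20 mm of lug stand out of the mould face. In the tub it may lie on any side
- bracket_2: as bracket_1; may be absent
- bracket_3: as bracket_1; may be absent
- bracket_4: as bracket_1; may be absent
- tub: Open grey plastic tub, stands fast on the desk: outside 150 (x) x 106 (y) x 56 mm high, walls and floor 3 mm. Origin: on the desk under its middle; x along its length, z up. A sprung steel catch stands at the middle of each short end (x = -83 and +83 mm), 77 mm high; its sloping nose reaches in to x = 74 mm at 62.5 mm height. Room under the fitted lid: 47 mm
- catch_near (a joint): angle of the spring catch at the tub's -x end, rad: 0 upright at rest, grows to about 0.08 as the lid's edge pushes it outward, then it springs back over the lid
- catch_far (a joint): the same for the catch at the tub's +x end
- lid: Grey plastic lid of the tub, about 120 g: plate 154 (x) x 110 (y) x 4 mm over a tapered plug 6 mm deep that enters the tub's mouth (2 mm play all round when home, 7 mm at its lower end), grip rib on top. Origin: middle of the plug's underside; z up; plate top 10 mm, rib top 34 mm above it. Fits either way round. Home, its plate lies on the rim: origin 50 mm above the tub's, plate edges under both catches
- lid_grip (a point): middle of the lid's upright grip rib, 70 (x) x 14 (y) x 24 mm high, 22 mm above the lid's origin. Set on the tub, the lid stops on the catches' noses some 10 to 12 mm too high and needs a push of some 10 N straight down in the middle to snap home; up to 25 N does no harm
- v_block: bystander: steel V block 45 x 50 x 36 mm on the desk
- mould_face (a point): middle of the flat top face of the dark steel mould, 152 (x) x 116 (y) mm, 38 mm above the desk; axes as the station. In the face are four rectangular cavities 55 (x) x 39 (y) mm and 12 mm deep, centred at x = -32 or +32, y = -24 or +24 mm
- gear: bystander: dark steel spur gear, 54 mm across, 20 mm high, on the far part of the desk

How it is judged:
On the way, in this order (a step that is already met when the one before it is completed fails the run):
1. the guard is slid fully open (value of joint guard above 0.125 m), for 0.2 s.
2. every bracket is out of the mould and in the tub (x of bracket_1 in the frame of tub between -0.072 and 0.072 m and y of bracket_1 in the frame of tub between -0.05 and 0.05 m and z of bracket_1 in the frame of tub between 0 and 0.05 m and x of bracket_2 in the frame of tub between -0.072 and 0.072 m and y of bracket_2 in the frame of tub between -0.05 and 0.05 m and z of bracket_2 in the frame of tub between 0 and 0.05 m and x of bracket_3 in the frame of tub between -0.072 and 0.072 m and y of bracket_3 in the frame of tub between -0.05 and 0.05 m and z of bracket_3 in the frame of tub between 0 and 0.05 m and x of bracket_4 in the frame of tub between -0.072 and 0.072 m and y of bracket_4 in the frame of tub between -0.05 and 0.05 m and z of bracket_4 in the frame of tub between 0 and 0.05 m), for 0.3 s.
At the end, for the whole second after the job is handed in: every bracket is inside the tub (its origin within the walls and under the rim); the lid is home on the tub (within 2 mm of its seated height, level within 0.04 rad, centred within 5 mm, at rest) with both catches sprung back over it (under 0.06 rad); the guard is shut to within 6 mm (all of step 2 and z of lid in the frame of tub between 0.047 and 0.0518 m and horizontal distance between lid and tub below 0.005 m and angle between the x axis of lid and the x axis of tub, either way round below 0.06 rad and angle between lid's own z axis and vertical below 0.04 rad and linear speed of lid below 0.02 m/s and value of joint each of catch_near, catch_far below 0.06 rad and value of joint guard below 0.006 m); the robot touches nothing.
It fails at once if a bystander (V block or gear) is shifted by more than 30 mm (distance of any of v_block, gear from where it was at the start of the episode above 0.03 m).
Of bracket_1, bracket_2, bracket_3, bracket_4 only 2 to 4 are there at a start; the rules pass over those that are not, and their reading is None.
At some moment in a run one of lid may be knocked a few centimetres aside while the robot is not near it.
Once in a run the grip may slacken for a moment while it holds something.
It also fails if it takes over 210 s, if anything falls off the work surface, if the arm or the gripper's body presses on something with over 40 N, if the wrist force passes 120 N, or if a joint passes its speed limit or range.

### The arm

A 6-joint arm with a two-finger parallel gripper is mounted at the origin on the work surface; the furniture and walls round the work are solid. World frame = base frame: x ahead of the robot, y to its left, z up, the work surface at z = 0. Lengths are in m, angles in rad, forces in N, time in s.
With the tool pointing down it reaches from about 0.35 to 0.775 m from the base axis. Payload 5.5 kg.
Tool frame: the origin (TCP) lies between the finger pads; the fingertips stand 19 mm ahead of it and the grasp point (between the pads) is the TCP; z points along the fingers, y is the direction in which the jaws open and shut (so a half turn about z gives the same grasp; the last joint's range is limited). The gripper opens to 85 mm and grips with 20 to 120 N. Pads are 22 mm wide; open, the fingers measure 114 mm over their backs; the gripper's body (76 mm by 85 mm) begins 54 mm behind the grasp point. The pads swing forward as they close: fully open they stand 13 mm farther back than shut.
Start: joints at [-1.432, 0.313, 0.046, 1.304, 0, 1.431], TCP at [0.158, -0.553, 0.25] pointing down, gripper open.
Joint ranges: [-2.76, 2.76], [-0.86, 1.69], [-1.03, 1.26], [-2.2, 2.34], [-1.47, 1.5], [-3.14, 3.14]. Speed limits (rad/s): [2.57, 2.57, 3.14, 3.14, 3.14, 3.14].

### API

Orientations are given as a unit quaternion [w, x, y, z].
In Python, from workcell import get_state, cams, workorder gives the robot as it stands.
- The arm moves only by the tool play_rows, never from a script. Its argument "series" is text: rows parted by semicolons, each of 7 numbers parted by spaces: the opening in per cent of the stroke, from 0 (shut) to 100 (fully open), then the shift along the tool's x, y, z in cm, then the turn, a rotation vector about the tool's x, y, z in degrees. A call has 1 to 12 rows; each row shifts and turns the commanded pose from where the row before left it, along the tool's axes as they then stand; what a row does not reach is not made up. A row lasts 1/8 s, in which the tool goes at most 62.5 mm and 10.7 degrees, less where a joint would pass 70% of its speed; a pose out of reach is approached as far as the arm can. A call with a gripper value outside its range is refused whole. The fingers move at their own pace and stop on an object; "newtons" is the grip in N (left out, the last holds). Time passes only in rows, so rows that do not move let the fingers close. It gives the time, the measured TCP pose, the force and the opening at its end, in the units of the state.
- get_state(): the state, without advancing time (a new reading comes with each control period).
- cams.read_camera(name): name is "scene" or "top"; returns the picture (400x640x3 uint8, red, green, blue); there is no depth.
- cams.get_calibration(name): a dict with "fx", "fy", "cx", "cy" (pixels), "rvec" (rotation vector, rad) and "tvec" (3), from world to camera coordinates, as OpenCV has them. Camera axes: x right, y down, z forward; pixel columns grow to the right and rows downward; lengths in m; the calibration is good to about 2 mm. A picture is of the moment at which its call begins. get_calibration takes no time and is no camera call.
- workorder.hand_in(): hands the job in, once; it reports no verdict.
The state is a dict: "clock": time; "joint_pos": joint angles; "qvel": joint speeds; "tau": joint torques, N m; "tcp_pos": TCP position; "orientation": TCP orientation; "wrist_force": force on the tool from outside, world axes, zero at the start; "ft_torque": the same for the moment, N m; "finger_gap": finger opening in m.
Only numpy, scipy, OpenCV 4.12 (cv2) and the standard library are available. Lean on these libraries where they do the work, as an engineer would, in place of code of your own. Each camera call takes 0.05 s, during which the arm holds its last target.

## Working session

There is one attempt and no reset: what is moved stays moved. The work goes in short steps, Python scripts to look and compute and a tool call to move; the robot and the scene stay as the last step left them, time stands still between calls to the robot, and variables do not carry over. Pictures are saved under pics/ and viewed, and the job is handed in when it is done.

Besides the shell and the picture viewer there is one more tool, called after ">>>" as name(argument=value, ...), one argument or row to a line, values as JSON. play_rows: Moves the arm, as the interface text tells. Its arguments: {"type":"object","properties":{"series":{"type":"string"},"newtons":{"type":"number"}},"required":["series"]}

```bash
ls; mkdir -p pics; python3 - <<'E'
from workcell import get_state,cams
import cv2
print(get_state())
for n in("scene","top"):
    im=cams.read_camera(n); cv2.imwrite(f"pics/{n}0.png",im[:,:,::-1]); print(n,cams.get_calibration(n))
E
```

```text
pics
{'clock': 0.0, 'joint_pos': array([-1.43160751e+00,  3.14005679e-01,  4.49564819e-02,  1.30359155e+00,
        1.61005889e-05,  1.43122115e+00]), 'qvel': array([ 0.00124575, -0.00092217,  0.00125755,  0.00050259, -0.00010878,
       -0.00086461]), 'tau': array([-8.79477302e-04, -4.80629575e+01,  2.98530579e+01,  1.97017263e-02,
       -1.57771728e-04,  1.99026084e-05]), 'tcp_pos': array([ 0.15816253, -0.55231723,  0.24939664]), 'orientation': array([-9.22209865e-04,  9.90301625e-01,  1.38931062e-01,  8.22844256e-06]), 'wrist_force': array([-0.12124226, -0.30520086,  0.59824394]), 'ft_torque': array([-0.00802782, -0.0731881 ,  0.03666283]), 'finger_gap': 0.08530843351441386}
scene {'fx': 496.03689028930825, 'fy': 496.03689028930825, 'cx': 313.3131048760394, 'cy': 196.37452868410398, 'rvec': array([ 1.83868325, -0.87599946,  0.5377253 ]), 'tvec': array([-0.3492811 ,  0.24363788,  0.96880504])}
top {'fx': 383.5034227240504, 'fy': 383.5034227240504, 'cx': 321.3715944643761, 'cy': 206.50909632854695, 'rvec': array([ 2.18563868, -2.12860277,  0.14116123]), 'tvec': array([-0.06955004,  0.50314222,  0.94476913])}
```

View pics/scene0.png

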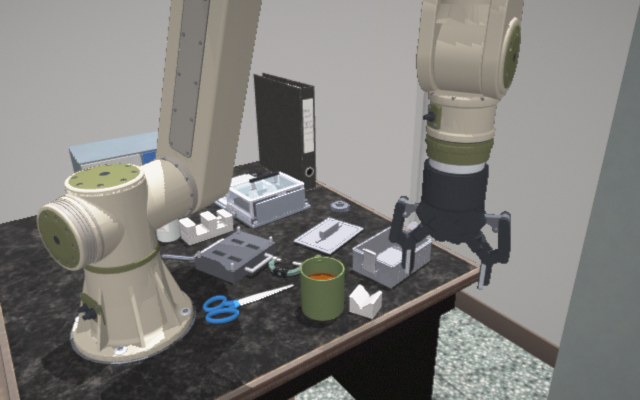

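View pics/top0.png

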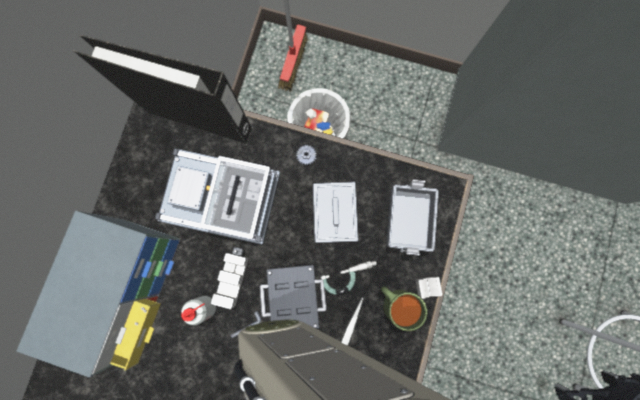

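The top view shows the station at about (222,198), the lid at (335,211), the tub at (413,218), the gear at (306,155) and the V block at (429,287). I'll zoom in on them.

```bash
python3 - <<'E'
import cv2
im=cv2.imread("pics/top0.png")
cv2.imwrite("pics/z1.png",cv2.resize(im[140:255,150:290],None,fx=5.7,fy=5.2,interpolation=cv2.INTER_CUBIC)[:, :800])
c=im[165:265,300:450]; cv2.imwrite("pics/z2.png",cv2.resize(c,None,fx=5,fy=5,interpolation=cv2.INTER_CUBIC))
s=cv2.imread("pics/scene0.png")[160:230,210:320];cv2.imwrite("pics/z3.png",cv2.resize(s,None,fx=7,fy=7,interpolation=cv2.INTER_CUBIC))
E
```

```text
(no output)
```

View pics/z1.png

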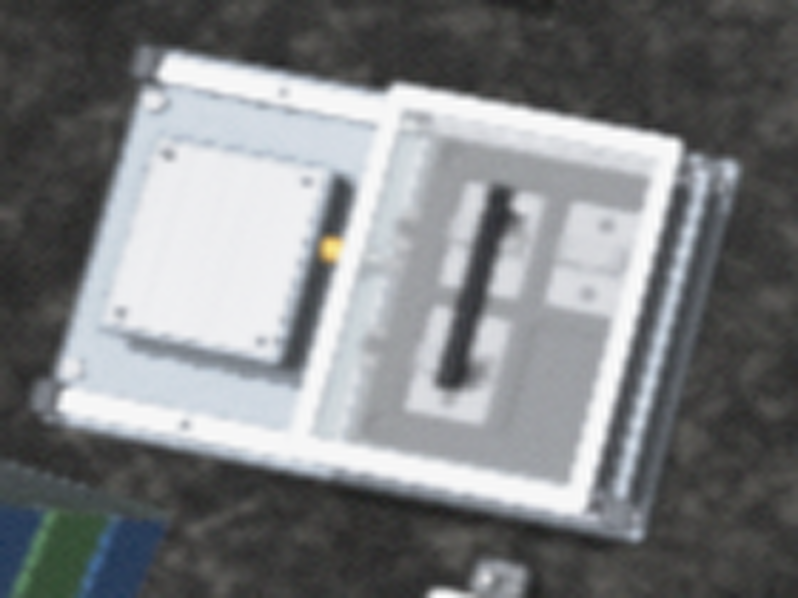

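View pics/z2.png

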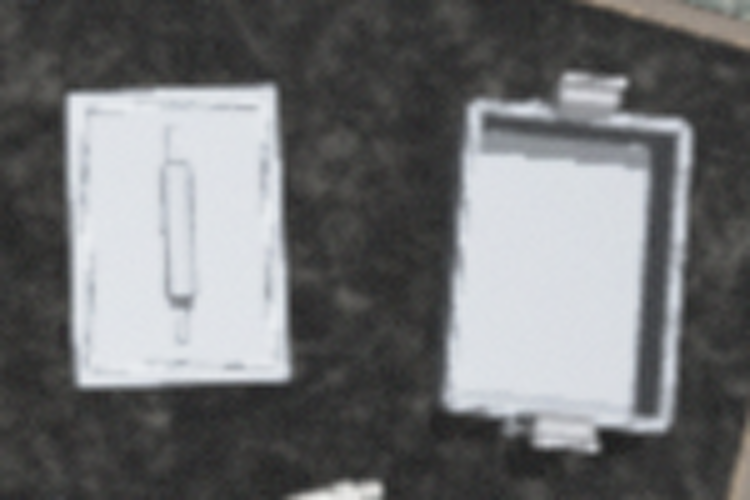

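View pics/z3.png

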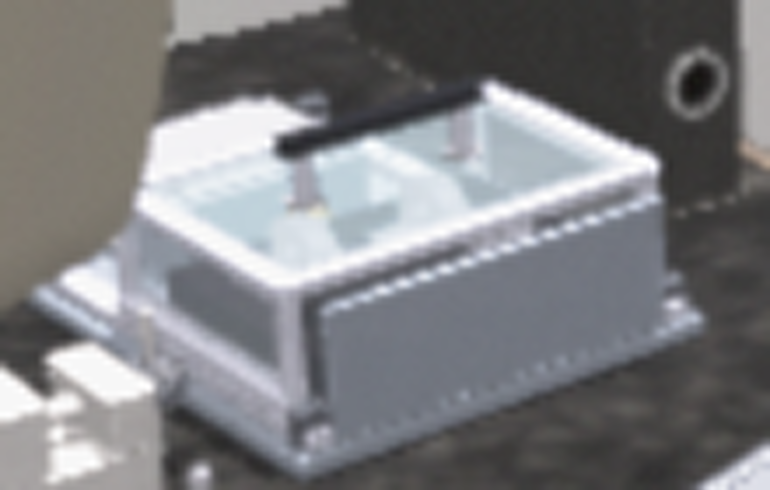

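```bash
cat > h.py <<'E'
import numpy as np,cv2
from scipy.optimize import least_squares
from scipy.spatial.transform import Rotation as R
from workcell import get_state,cams
def cal(n):
    c=cams.get_calibration(n);K=np.array([[c['fx'],0,c['cx']],[0,c['fy'],c['cy']],[0,0,1.]])
    return K,cv2.Rodrigues(c['rvec'])[0],np.array(c['tvec'])
def unproj(n,uv,z):
    K,Rm,t=cal(n);d=Rm.T@np.linalg.inv(K)@np.array([uv[0],uv[1],1.]);o=-Rm.T@t
    return o+d*(z-o[2])/d[2]
def proj(n,P):
    K,Rm,t=cal(n);p=K@(Rm@np.asarray(P,float)+t);return p[:2]/p[2]
def fit(obs):
    """obs: list (cam,uv,localxyz) -> x,y,yaw"""
    def loc(q,l):
        c,s=np.cos(q[2]),np.sin(q[2]);return [q[0]+c*l[0]-s*l[1],q[1]+s*l[0]+c*l[1],l[2]]
    f=lambda q:np.concatenate([proj(n,loc(q,l))-np.array(uv) for n,uv,l in obs])
    p0=np.mean([unproj(n,uv,l[2])[:2] for n,uv,l in obs],0)
    best=min((least_squares(f,[*p0,a]) for a in np.arange(-3,3.2,.8)),key=lambda r:r.cost)
    return best.x,f(best.x).reshape(-1,2)
def snap(n,name,box=None,f=5):
    im=cams.read_camera(n)[:,:,::-1]
    cv2.imwrite(f"pics/{name}_full.png",im)
    if box: x0,y0,x1,y1=box;cv2.imwrite(f"pics/{name}.png",cv2.resize(im[y0:y1,x0:x1],None,fx=f,fy=f,interpolation=cv2.INTER_CUBIC))
def st():
    s=get_state();r=R.from_quat(np.roll(s['orientation'],-1)).as_matrix()
    print("t",round(s['clock'],2),"tcp",s['tcp_pos'].round(4),"yaxis yaw deg",np.degrees(np.arctan2(r[1,1],r[0,1])).round(2),"zaxis",r[:,2].round(3),"F",s['wrist_force'].round(1),"gap",round(s['finger_gap'],4),"j",s['joint_pos'].round(2))
    return s,r
def go(target,zyaw=None):
    """print tool-frame shift (cm) and turn about tool z (deg) to target world pos; zyaw: desired yaw of tool y axis in deg (mod 180)"""
    s,r=st();d=r.T@(np.array(target)-s['tcp_pos'])*100
    print("to",np.round(target,4),"shift cm tool",d.round(2))
    if zyaw is not None:
        y=np.degrees(np.arctan2(r[1,1],r[0,1]));dw=(zyaw-y+90)%180-90
        print("turn about tool z (tool down)",round(-dw,1),"(do turn after shift)")
E
python3 - <<'E'
from h import *
z1=lambda u,v:(150+u/5.7-.5+.5/5.7,140+v/5.2-.5+.5/5.2)
z2=lambda u,v:(300+u/5-.4,165+v/5-.4)
# station
obs=[("top",z1(*p),l) for p,l in [((642,540),(-.098,-.072,.010)),((738,163),(.098,-.072,.010)),((140,48),(.098,.208,.010)),((38,415),(-.098,.208,.010))]]
q,r=fit(obs);print("station",q,np.degrees(q[2]),r.round(1).tolist())
h=unproj("top",z1(476,287),.098);print("handle",h)
c,s_=np.cos(q[2]),np.sin(q[2]);print("handle local",np.array([[c,s_],[-s_,c]])@(h[:2]-q[:2]))
a,b=unproj("top",z1(500,190),.104),unproj("top",z1(452,385),.104);print(a,b,np.linalg.norm(a-b))
obs=[("top",z2(*p),l) for p,l in [((68,92),(.077,.055,.01)),((277,85),(.077,-.055,.01)),((290,380),(-.077,-.055,.01)),((76,386),(-.077,.055,.01))]]
q,r=fit(obs);print("lid",q,np.degrees(q[2]),r.round(1).tolist())
obs=[("top",z2(*p),l) for p,l in [((470,100),(.075,.053,.056)),((692,122),(.075,-.053,.056)),((668,432),(-.075,-.053,.056)),((443,408),(-.075,.053,.056))]]
q,r=fit(obs);print("tub",q,np.degrees(q[2]),r.round(1).tolist())
st()
E
```

```text
station [ 0.51772491  0.14790311 -0.18511321] -10.606205652464464 [[-0.7, -0.1], [-0.5, -0.6], [1.4, -0.3], [-0.2, 1.1]]
handle [0.51888697 0.15474017 0.098     ]
handle local [-0.0001162   0.00693413]
[0.5631248  0.14582705 0.104     ] [0.47292582 0.16075436 0.104     ] 0.09142582095274088
lid [ 0.4956119  -0.092445    0.05717127] 3.275672508002682 [[-0.0, -0.0], [0.0, 0.1], [-0.1, -0.1], [0.1, 0.0]]
tub [ 0.48058365 -0.28461238 -0.08279653] -4.743891649530986 [[0.9, 0.9], [-1.3, 1.1], [-0.8, -1.0], [1.2, -0.9]]
t 0.1 tcp [ 0.1582 -0.5524  0.2495] yaxis yaw deg -74.02 zaxis [-0.     0.002 -1.   ] F [-0.8  0.4  0.7] gap 0.0855 j [-1.43  0.31  0.05  1.3  -0.    1.43]
```

```bash
python3 - <<'E'
from h import *
go([.518,.152,.25],79.4)
print(unproj("top",(245,140),0),unproj("top",(180,240),0.1),unproj("top",(306,155),0.02))
E
```

```text
t 0.1 tcp [ 0.1582 -0.5524  0.2495] yaxis yaw deg -74.02 zaxis [-0.     0.002 -1.   ] F [-0.8  0.4  0.7] gap 0.0855 j [-1.43  0.31  0.05  1.3  -0.    1.43]
to [0.518 0.152 0.25 ] shift cm tool [ 53.98 -57.81   0.06]
turn about tool z (tool down) 26.6 (do turn after shift)
[0.68366368 0.15371522 0.        ] [0.4083476  0.27234852 0.1       ] [ 0.64150494 -0.01236675  0.02      ]
```

>>> play_rows(
  series="100 3.6 -3.85 0 0 0 0;100 3.6 -3.85 0 0 0 0;100 3.6 -3.85 0 0 0 0;100 3.6 -3.85 0 0 0 0;100 3.6 -3.85 0 0 0 0;100 3.6 -3.85 0 0 0 0;100 3.6 -3.85 0 0 0 0;100 3.6 -3.85 0 0 0 0;100 3.6 -3.85 0 0 0 0;100 3.6 -3.85 0 0 0 0;100 3.6 -3.85 0 0 0 0;100 3.6 -3.85 0 0 0 0",
)

```text
clock: 1.6
tcp_pos: [0.4468, 0.012, 0.2501]
orientation: [0.0, 0.99, 0.139, -0.0]
wrist_force: [1.2, -0.4, -0.3]
finger_gap: 0.0853
```

>>> play_rows(
  series="100 3.6 -3.85 0 0 0 0;100 3.6 -3.85 0 0 0 0;100 3.6 -3.85 0 0 0 0;60 0 0 0 0 0 -10;60 0 0 0 0 0 -10;60 0 0 0 0 0 -10;60 0 0 0 0 0 -10;60 0 0 0 0 0 -10;60 0 0 0 0 0 -10;60 0 0 0 0 0 -10;60 0 0 0 0 0 -10;60 0 0 0 0 0 -10",
)

```text
clock: 3.1
tcp_pos: [0.5181, 0.1509, 0.2498]
orientation: [-0.0, 0.6, 0.8, -0.0]
wrist_force: [0.8, -0.3, 0.3]
finger_gap: 0.0513
```

>>> play_rows(
  series="60 0 0 0 0 0 -10;60 0 0 0 0 0 -10;60 0 0 0 0 0 -10;60 0 0 0 0 0 -10;60 0 0 0 0 0 -10;60 0 0 0 0 0 -10;60 0 0 0 0 0 -3.4;60 0 0 0 0 0 0",
)

```text
clock: 4.1
tcp_pos: [0.5182, 0.1509, 0.2498]
orientation: [-0.0, 0.093, 0.996, -0.0]
wrist_force: [-0.6, 0.0, 0.3]
finger_gap: 0.0513
```

```bash
python3 - <<'E'
from h import *
go([.518,.152,.16],79.4)
E
```

```text
t 4.1 tcp [0.5182 0.1509 0.2498] yaxis yaw deg 79.33 zaxis [-0.001 -0.    -1.   ] F [-0.6  0.   0.3] gap 0.0513 j [ 0.13  0.25 -0.05  1.28 -0.    0.32]
to [0.518 0.152 0.16 ] shift cm tool [0.03 0.11 8.98]
turn about tool z (tool down) -0.1 (do turn after shift)
```

>>> play_rows(
  series="60 0 0.3 5 0 0 0;60 0 0 5 0 0 0;60 0 0 3.5 0 0 0;60 0 0 1.2 0 0 0;60 0 0 0 0 0 0",
)

```text
clock: 4.72
tcp_pos: [0.5188, 0.1539, 0.1031]
orientation: [-0.001, 0.093, 0.996, -0.0]
wrist_force: [0.4, 0.5, 0.1]
finger_gap: 0.0508
```

```bash
python3 - <<'E'
from h import *
go([.518,.152,.1],79.4)
snap("scene","a1",(200,110,340,250),4)
E
```

```text
t 4.72 tcp [0.5188 0.1539 0.1031] yaxis yaw deg 79.35 zaxis [-0.001 -0.    -1.   ] F [0.4 0.5 0.1] gap 0.0508 j [ 0.14  0.34 -0.29  0.94 -0.    0.33]
to [0.518 0.152 0.1  ] shift cm tool [ 0.04 -0.2   0.31]
turn about tool z (tool down) -0.1 (do turn after shift)
```

View pics/a1.png

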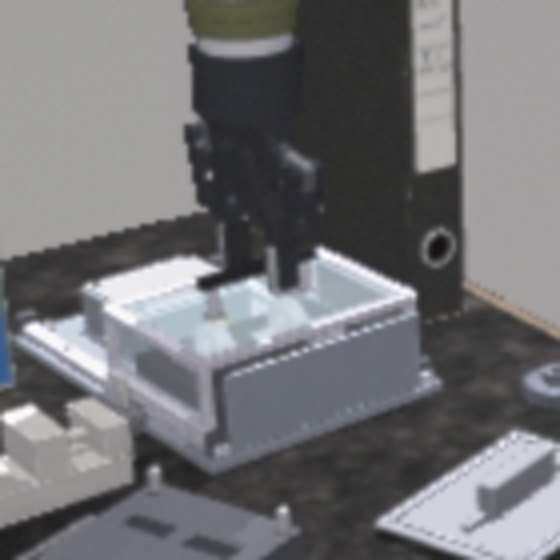

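The fingers straddle the black bar, in the scene view at about (255,180), with one on each side. I'll close on it.

>>> play_rows(
  series="0 0 0 0.2 0 0 0;0 0 0 0 0 0 0;0 0 0 0 0 0 0;0 0 0 0 0 0 0;0 0 0 0 0 0 0;0 0 0 0 0 0 0",
  newtons=25,
)

```text
clock: 5.52
tcp_pos: [0.5198, 0.1541, 0.1024]
orientation: [0.001, 0.093, 0.996, 0.0]
wrist_force: [0.1, -0.0, 6.2]
finger_gap: 0.011
```

>>> play_rows(
  series="0 0 1 0 0 0 0;0 0 1.5 0 0 0 0;0 0 1.5 0 0 0 0;0 0 1.5 0 0 0 0;0 0 1.5 0 0 0 0;0 0 1.5 0 0 0 0;0 0 1.5 0 0 0 0;0 0 1.5 0 0 0 0;0 0 1 0 0 0 0;0 0 0.5 0 0 0 0;0 0 0.2 0 0 0 0;0 0 0 0 0 0 0",
)

```text
clock: 7.02
tcp_pos: [0.5439, 0.279, 0.1024]
orientation: [0.001, 0.094, 0.996, -0.005]
wrist_force: [-0.2, -15.9, 10.9]
finger_gap: 0.011
```

```bash
python3 - <<'E'
from h import *
st()
snap("top","a2",(150,130,290,250),5)
E
```

```text
t 7.03 tcp [0.5439 0.279  0.1024] yaxis yaw deg 79.19 zaxis [ 0.001 -0.009 -1.   ] F [ -0.2 -15.9  10.9] gap 0.011 j [ 0.35  0.46 -0.1   1.01 -0.01  0.54]
```

View pics/a2.png

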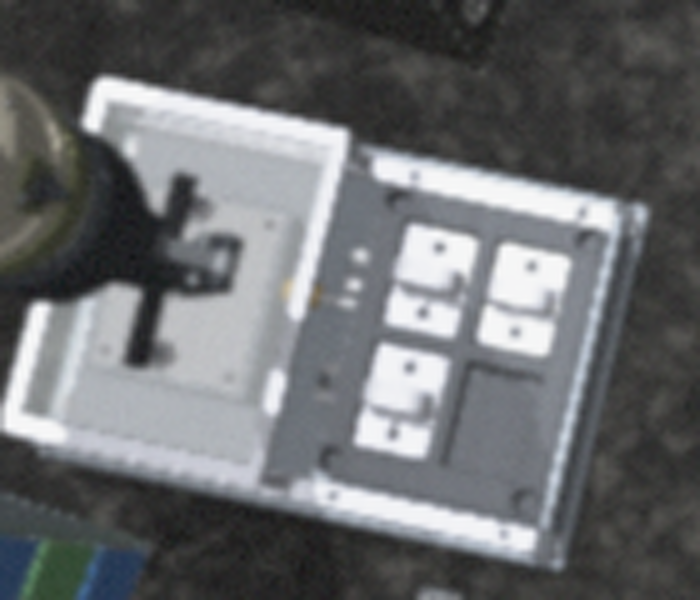

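>>> play_rows(
  series="50 0 0 0 0 0 0;50 0 0 0 0 0 0;50 0 0 0 0 0 0;50 0 0 0 0 0 0;50 0 -0.8 -3 0 0 0;50 0 -1 -5 0 0 0;50 0 0 0 0 0 0",
)

```text
clock: 7.95
tcp_pos: [0.5424, 0.2666, 0.1858]
orientation: [0.004, 0.093, 0.996, 0.002]
wrist_force: [0.4, 0.3, -0.6]
finger_gap: 0.0425
```

```bash
python3 - <<'E'
from h import *
z=lambda u,v:(150+u/5-.4,130+v/5-.4)
F={'A':((32,24),[(410,222),(480,235),(458,342),(383,326)]),'B':((32,-24),[(497,240),(572,257),(550,356),(476,342)]),'C':((-32,24),[(378,340),(450,355),(430,460),(353,445)])}
obs=[]
for k,(c,p) in F.items():
    for (dx,dy),uv in zip([(26,18),(26,-18),(-26,-18),(-26,18)],p):
        obs.append(("top",z(*uv),((c[0]+dx)/1e3,(c[1]+dy)/1e3,.034)))
q,r=fit(obs);print(q,np.degrees(q[2]),np.abs(r).max(),r.round(1).tolist())
c,s=np.cos(q[2]),np.sin(q[2])
for k,(cc,p) in F.items():
    print(k,q[:2]+np.array([[c,-s],[s,c]])@np.array(cc)/1e3, np.mean([unproj("top",z(*uv),.034) for uv in p],0))
snap("top","a3",(150,130,290,250),5)
snap("scene","a3s",(200,130,340,240),5)
go([*(q[:2]+np.array([[c,-s],[s,c]])@np.array([.032,.024])),.15],169.4)
E
```

```text
[ 0.51705756  0.14535209 -0.17659444] -10.11811615913825 1.2072985331777204 [[-0.1, 0.4], [-0.4, 0.6], [-0.6, -1.2], [0.6, -0.8], [0.8, 0.5], [-0.5, -0.1], [-0.6, -0.2], [0.4, -0.3], [0.5, 0.9], [-0.1, 0.8], [-0.8, -0.3], [0.8, -0.1]]
A [0.55277616 0.16335714] [0.55208729 0.16303346 0.034     ]
B [0.54434362 0.11610365] [0.54426655 0.11611258 0.034     ]
C [0.48977151 0.17460053] [0.49057411 0.17491749 0.034     ]
t 8.05 tcp [0.5404 0.2662 0.1817] yaxis yaw deg 79.38 zaxis [ 0.001  0.    -1.   ] F [ 0.3  0.  -1.4] gap 0.0424 j [ 0.32  0.39 -0.01  1.17  0.    0.51]
to [0.5528 0.1634 0.15  ] shift cm tool [-3.11 -9.88  3.17]
turn about tool z (tool down) 90.0 (do turn after shift)
```

View pics/a3s.png

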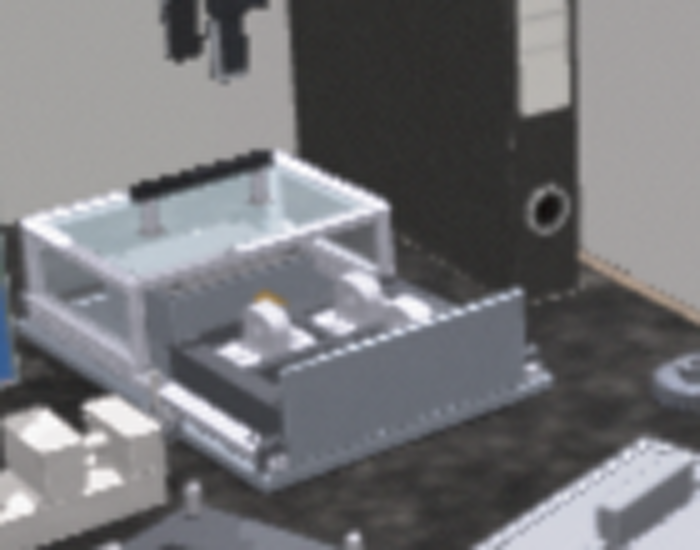

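View pics/a3.png

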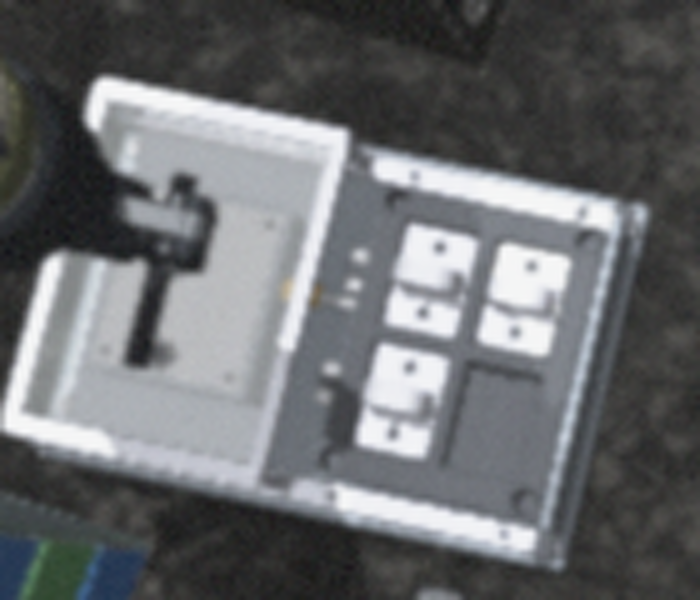

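>>> play_rows(
  series="50 -1 -3.3 1 0 0 0;50 -1 -3.3 1 0 0 0;50 -1.1 -3.3 1 0 0 0;50 0 0 0 0 0 -10;50 0 0 0 0 0 -10;50 0 0 0 0 0 -10;50 0 0 0 0 0 -10;50 0 0 0 0 0 -10;50 0 0 0 0 0 -10;50 0 0 0 0 0 -10;50 0 0 0 0 0 -10;50 0 0 0 0 0 -9.5",
)

```text
clock: 9.55
tcp_pos: [0.5511, 0.1631, 0.1493]
orientation: [-0.001, -0.638, 0.77, 0.001]
wrist_force: [-0.2, -0.5, -0.1]
finger_gap: 0.0427
```

```bash
python3 - <<'E'
from h import *
go([.5525,.1632,.06],169.6)
E
```

```text
t 9.55 tcp [0.5511 0.1631 0.1493] yaxis yaw deg 169.22 zaxis [-0.003 -0.    -1.   ] F [-0.2 -0.5 -0.1] gap 0.0427 j [ 0.15  0.36 -0.14  1.08  0.   -1.23]
to [0.5525 0.1632 0.06  ] shift cm tool [-0.05 -0.17  8.93]
turn about tool z (tool down) -0.4 (do turn after shift)
```

>>> play_rows(
  series="50 0 -0.15 4 0 0 0;50 0 0 3.5 0 0 0;50 0 0 1.3 0 0 0;50 0 0 0 0 0 0;0 0 0 0 0 0 0;0 0 0 0 0 0 0;0 0 0 0 0 0 0;0 0 0 0 0 0 0;0 0 0 0 0 0 0",
  newtons=40,
)

```text
clock: 10.68
tcp_pos: [0.5544, 0.1629, 0.0648]
orientation: [0.001, -0.635, 0.772, -0.0]
wrist_force: [-1.7, 0.4, 6.6]
finger_gap: 0.0109
```

```bash
python3 - <<'E'
from h import *
st()
snap("scene","b1",(200,110,340,230),5)
E
```

```text
t 10.68 tcp [0.5544 0.1629 0.0648] yaxis yaw deg 168.89 zaxis [ 0.002  0.001 -1.   ] F [-1.7  0.4  6.6] gap 0.0109 j [ 0.15  0.44 -0.25  0.88  0.   -1.23]
```

View pics/b1.png

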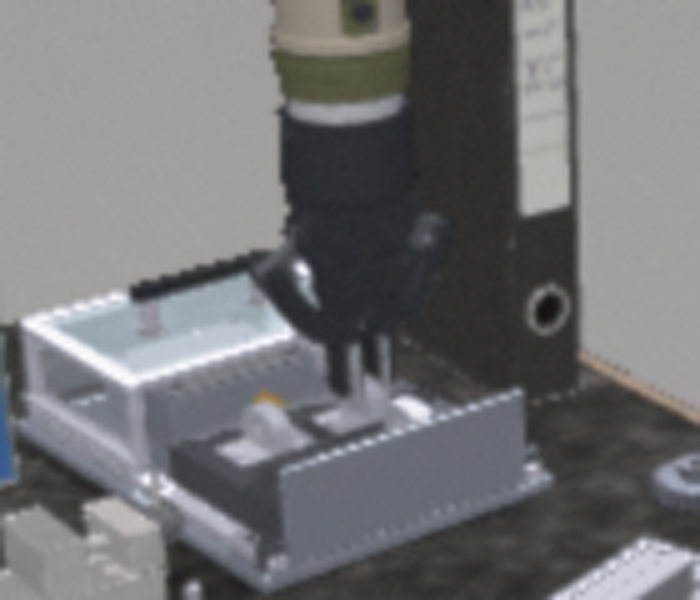

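>>> play_rows(
  series="0 0 0 0 0 0 0;0 0 0 -1 0 0 0;0 0 0 -1 0 0 0;0 0 0 -2 0 0 0;0 0 0 -3 0 0 0;0 0 0 -3 0 0 0;0 0 0 0 0 0 0;0 0 0 0 0 0 0",
  newtons=50,
)

```text
clock: 11.72
tcp_pos: [0.5535, 0.1625, 0.1629]
orientation: [-0.0, -0.635, 0.772, 0.0]
wrist_force: [-1.3, -0.4, -0.4]
finger_gap: 0.0107
```

```bash
python3 - <<'E'
from h import *
c,s=np.cos(-.0828),np.sin(-.0828)
for l in [(.036,.024),(.036,-.024),(-.036,.024)]:
    p=np.array([.4806,-.2846])+np.array([[c,-s],[s,c]])@np.array(l); print(l,p)
    go([*p,.17],175.3)
snap("scene","b2",(200,110,340,230),5)
E
```

```text
(0.036, 0.024) [ 0.5184616  -0.26365962]
t 11.72 tcp [0.5535 0.1625 0.1629] yaxis yaw deg 168.87 zaxis [-0. -0. -1.] F [-1.3 -0.4 -0.4] gap 0.0107 j [ 0.15  0.36 -0.11  1.1  -0.   -1.23]
to [ 0.5185 -0.2637  0.17  ] shift cm tool [42.49 -4.79 -0.7 ]
turn about tool z (tool down) -6.4 (do turn after shift)
(0.036, -0.024) [ 0.51449174 -0.31149517]
t 11.72 tcp [0.5535 0.1625 0.1629] yaxis yaw deg 168.87 zaxis [-0. -0. -1.] F [-1.3 -0.4 -0.4] gap 0.0107 j [ 0.15  0.36 -0.11  1.1  -0.   -1.23]
to [ 0.5145 -0.3115  0.17  ] shift cm tool [47.27 -5.32 -0.7 ]
turn about tool z (tool down) -6.4 (do turn after shift)
(-0.036, 0.024) [ 0.44670826 -0.25770483]
t 11.72 tcp [0.5535 0.1625 0.1629] yaxis yaw deg 168.87 zaxis [-0. -0. -1.] F [-1.3 -0.4 -0.4] gap 0.0107 j [ 0.15  0.36 -0.11  1.1  -0.   -1.23]
to [ 0.4467 -0.2577  0.17  ] shift cm tool [43.3   2.37 -0.7 ]
turn about tool z (tool down) -6.4 (do turn after shift)
```

View pics/b2.png

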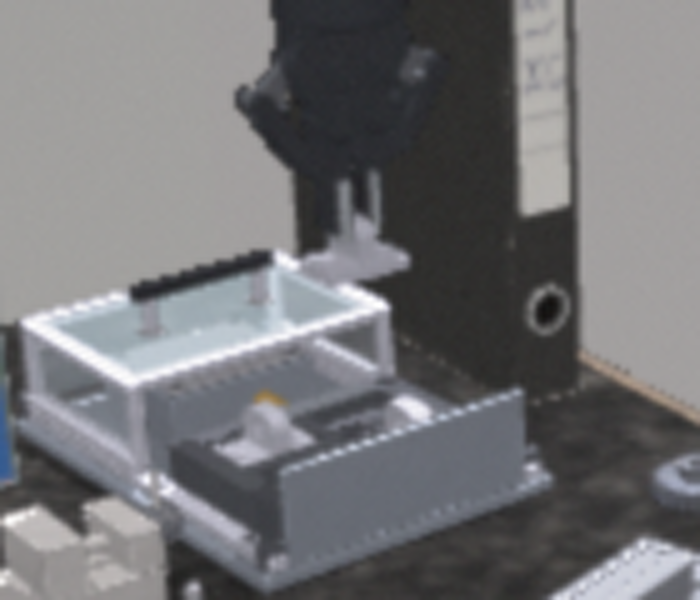

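>>> play_rows(
  series="0 2.3 -0.26 0 0 0 0;0 4.73 -0.53 0 0 0 0;0 4.73 -0.53 0 0 0 0;0 4.73 -0.53 0 0 0 0;0 4.73 -0.53 0 0 0 0;0 4.73 -0.53 0 0 0 0;0 4.73 -0.53 0 0 0 0;0 4.73 -0.53 0 0 0 0;0 4.73 -0.53 0 0 0 0;0 4.73 -0.53 0 0 0 0;0 2.3 -0.27 0 0 0 -6.4;0 0 0 0 0 0 0",
)

```text
clock: 13.28
tcp_pos: [0.5137, -0.3118, 0.1615]
orientation: [-0.0, -0.676, 0.737, 0.001]
wrist_force: [-0.2, 0.7, -0.2]
finger_gap: 0.0104
```

```bash
python3 - <<'E'
from h import *
go([.5145,-.3115,.044],175.3)
snap("scene","b3",(330,140,450,290),4)
snap("top","b3t",(300,150,460,270),5)
E
```

```text
t 13.28 tcp [ 0.5137 -0.3118  0.1615] yaxis yaw deg 175.09 zaxis [-0.002  0.001 -1.   ] F [-0.2  0.7 -0.2] gap 0.0104 j [-0.68  0.4  -0.04  1.13 -0.   -2.16]
to [ 0.5145 -0.3115  0.044 ] shift cm tool [-0.03 -0.1  11.75]
turn about tool z (tool down) -0.2 (do turn after shift)
```

View pics/b3.png

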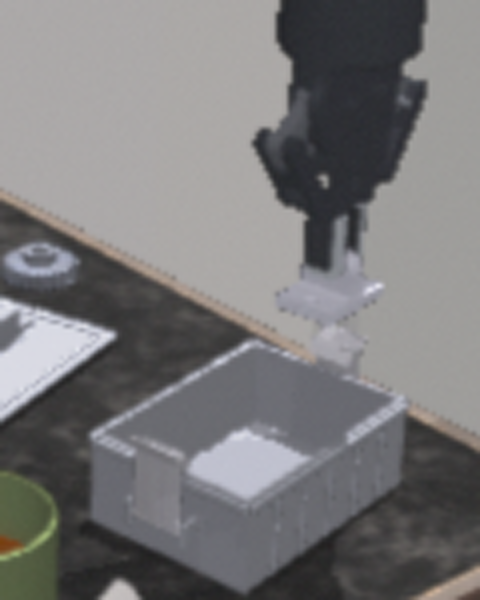

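View pics/b3t.png

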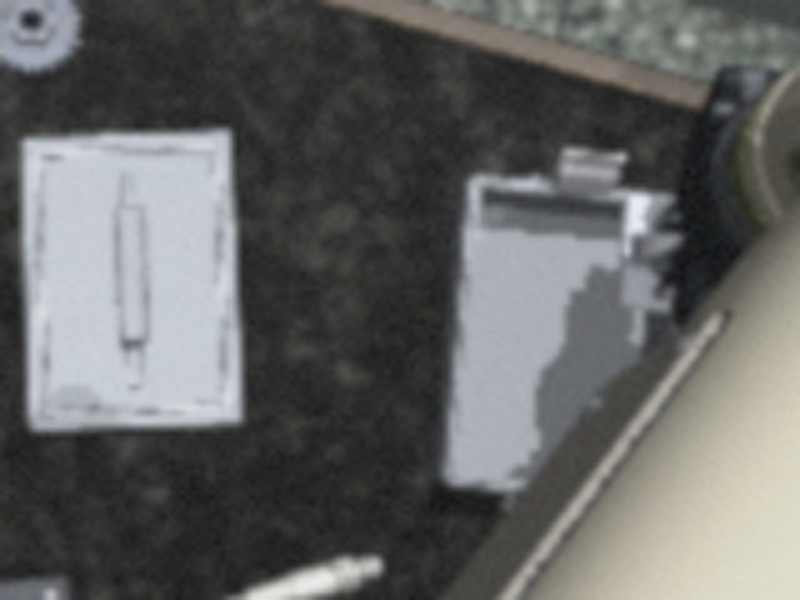

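>>> play_rows(
  series="0 0 -0.1 4 0 0 0;0 0 0 3 0 0 0;0 0 0 2.5 0 0 0;0 0 0 1.5 0 0 0;0 0 0 0.4 0 0 0;0 0 0 0 0 0 0;32 0 0 0 0 0 0;32 0 0 0 0 0 0;32 0 0 0 0 0 0;32 0 0 -3 0 0 0;32 0 0 -4 0 0 0;32 0 0 -5 0 0 0",
)

```text
clock: 14.88
tcp_pos: [0.5151, -0.3101, 0.1698]
orientation: [-0.0, -0.677, 0.736, 0.001]
wrist_force: [-0.3, 0.3, 1.1]
finger_gap: 0.0273
```

```bash
python3 - <<'E'
from h import *
go([.5443,.1161,.16],169.4)
go([.4902,.1747,.16],169.4)
E
```

```text
t 14.88 tcp [ 0.5151 -0.3101  0.1698] yaxis yaw deg 175.27 zaxis [-0.001  0.001 -1.   ] F [-0.3  0.3  1.1] gap 0.0273 j [-0.68  0.4  -0.03  1.14 -0.   -2.16]
to [0.5443 0.1161 0.16  ] shift cm tool [-42.72   0.6    1.02]
turn about tool z (tool down) 5.9 (do turn after shift)
t 14.88 tcp [ 0.5151 -0.3101  0.1698] yaxis yaw deg 175.27 zaxis [-0.001  0.001 -1.   ] F [-0.3  0.3  1.1] gap 0.0273 j [-0.68  0.4  -0.03  1.14 -0.   -2.16]
to [0.4902 0.1747 0.16  ] shift cm tool [-48.11   6.48   1.03]
turn about tool z (tool down) 5.9 (do turn after shift)
```

Now bracket B.

>>> play_rows(
  series="50 -2.7 0.03 0 0 0 0;50 -4.7 0.06 0 0 0 0;50 -4.7 0.06 0 0 0 0;50 -4.7 0.06 0 0 0 0;50 -4.7 0.06 0 0 0 0;50 -4.7 0.06 0 0 0 0;50 -4.7 0.06 0 0 0 0;50 -4.7 0.07 0 0 0 0;50 -4.7 0.07 0 0 0 0;50 -2.42 0.07 0 0 0 5.9;50 0 0 1 0 0 0;50 0 0 0 0 0 0",
)

```text
clock: 16.38
tcp_pos: [0.5441, 0.1153, 0.1582]
orientation: [-0.001, -0.639, 0.769, 0.0]
wrist_force: [0.1, -0.3, -0.0]
finger_gap: 0.0425
```

```bash
python3 - <<'E'
from h import *
go([.5443,.1161,.06],169.4)
snap("top","c1",(150,130,290,250),5)
snap("top","c1b",(300,150,460,270),5)
E
```

```text
t 16.38 tcp [0.5441 0.1153 0.1582] yaxis yaw deg 169.43 zaxis [-0.002 -0.001 -1.   ] F [ 0.1 -0.3 -0. ] gap 0.0425 j [ 0.06  0.32 -0.17  1.08 -0.   -1.32]
to [0.5443 0.1161 0.06  ] shift cm tool [-0.1  -0.02  9.82]
turn about tool z (tool down) 0.0 (do turn after shift)
```

View pics/c1.png

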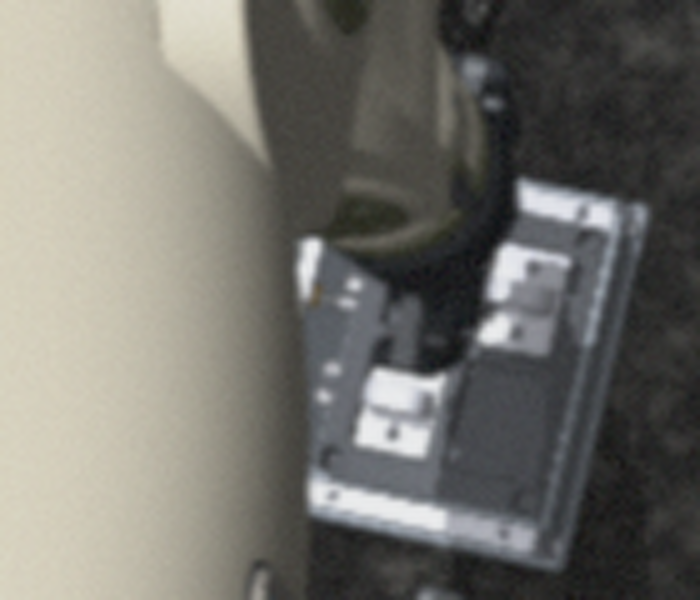

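View pics/c1b.png

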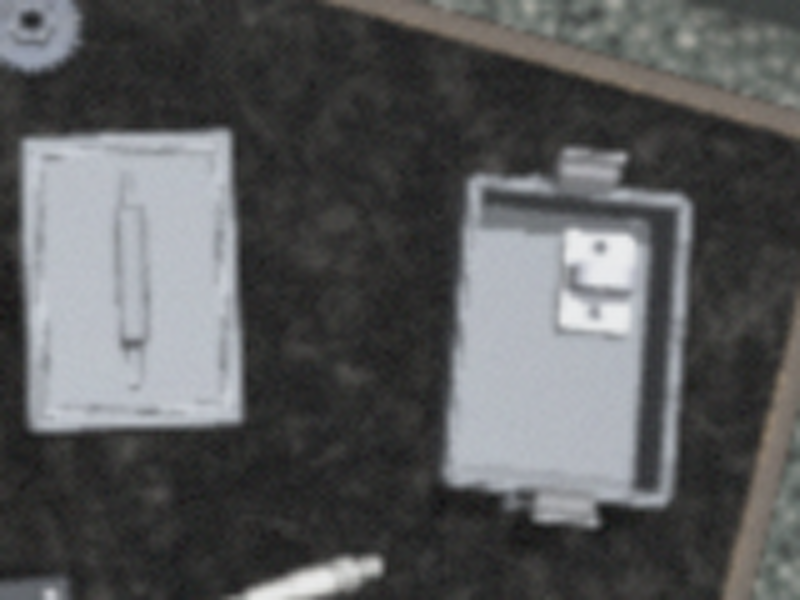

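Bracket A stands upright in the tub at crop pixel (597,280), and cavity A is empty. Next I grasp B.

>>> play_rows(
  series="50 -0.1 0 4 0 0 0;50 0 0 4 0 0 0;50 0 0 1.7 0 0 0;50 0 0 0 0 0 0;0 0 0 0 0 0 0;0 0 0 0 0 0 0;0 0 0 0 0 0 0;0 0 0 0 0 0 0;0 0 0 0 0 0 0;0 0 0 -1 0 0 0;0 0 0 -1 0 0 0;0 0 0 -2 0 0 0",
)

```text
clock: 17.98
tcp_pos: [0.5449, 0.1167, 0.1028]
orientation: [-0.0, -0.639, 0.77, 0.0]
wrist_force: [0.1, 0.3, -0.2]
finger_gap: 0.0106
```

>>> play_rows(
  series="0 0 0 -3 0 0 0;0 0 0 -3 0 0 0;0 0 0 0 0 0 0",
)

```text
clock: 18.35
tcp_pos: [0.5473, 0.1169, 0.1656]
orientation: [0.003, -0.639, 0.77, -0.002]
wrist_force: [0.0, 0.1, -0.8]
finger_gap: 0.0105
```

```bash
python3 - <<'E'
from h import *
go([.5185,-.2637,.165],175.3)
go([.4467,-.2577,.165],175.3)
snap("scene","d1",(200,110,340,230),5)
E
```

```text
t 18.35 tcp [0.5473 0.1169 0.1656] yaxis yaw deg 169.38 zaxis [ 0.007  0.    -1.   ] F [ 0.   0.1 -0.8] gap 0.0105 j [ 0.07  0.32 -0.16  1.09 -0.   -1.32]
to [ 0.5185 -0.2637  0.165 ] shift cm tool [ 3.794e+01 -4.180e+00  3.000e-02]
turn about tool z (tool down) -5.9 (do turn after shift)
t 18.35 tcp [0.5473 0.1169 0.1656] yaxis yaw deg 169.38 zaxis [ 0.007  0.    -1.   ] F [ 0.   0.1 -0.8] gap 0.0105 j [ 0.07  0.32 -0.16  1.09 -0.   -1.32]
to [ 0.4467 -0.2577  0.165 ] shift cm tool [ 3.867e+01  2.990e+00 -2.000e-02]
turn about tool z (tool down) -5.9 (do turn after shift)
```

View pics/d1.png

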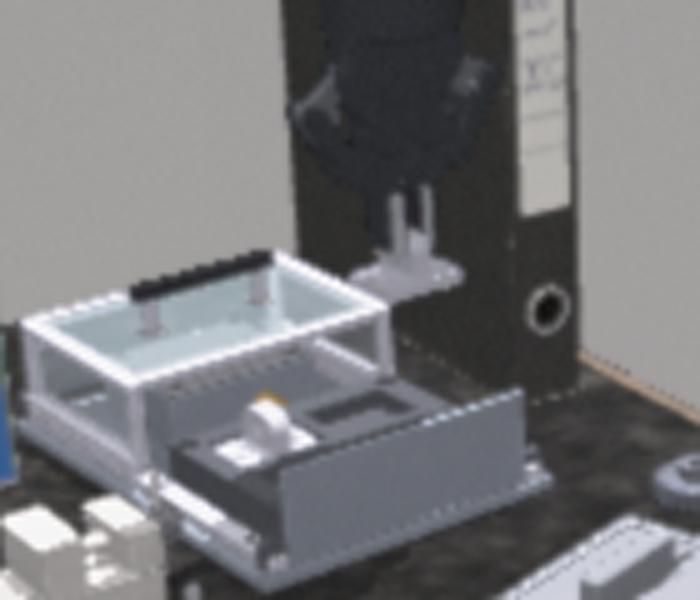

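>>> play_rows(
  series="0 2.2 0.15 0 0 0 0;0 4.3 0.35 0 0 0 0;0 4.3 0.35 0 0 0 0;0 4.3 0.35 0 0 0 0;0 4.3 0.35 0 0 0 0;0 4.3 0.35 0 0 0 0;0 4.3 0.35 0 0 0 0;0 4.3 0.35 0 0 0 0;0 4.3 0.35 0 0 0 0;0 2.1 0.04 0 0 0 -5.9;0 0 0 0 0 0 0;0 0 0 0 0 0 0",
)

```text
clock: 19.9
tcp_pos: [0.4439, -0.2573, 0.1615]
orientation: [-0.0, -0.677, 0.736, 0.001]
wrist_force: [0.1, -0.9, -1.4]
finger_gap: 0.0107
```

```bash
python3 - <<'E'
from h import *
go([.4467,-.2577,.048],175.3)
snap("scene","d2",(330,140,450,290),4)
E
```

```text
t 19.9 tcp [ 0.4439 -0.2573  0.1615] yaxis yaw deg 175.21 zaxis [-0.001  0.001 -1.   ] F [ 0.1 -0.9 -1.4] gap 0.0107 j [-0.68  0.24 -0.27  1.06  0.   -2.17]
to [ 0.4467 -0.2577  0.048 ] shift cm tool [ 0.03 -0.3  11.34]
turn about tool z (tool down) -0.1 (do turn after shift)
```

View pics/d2.png

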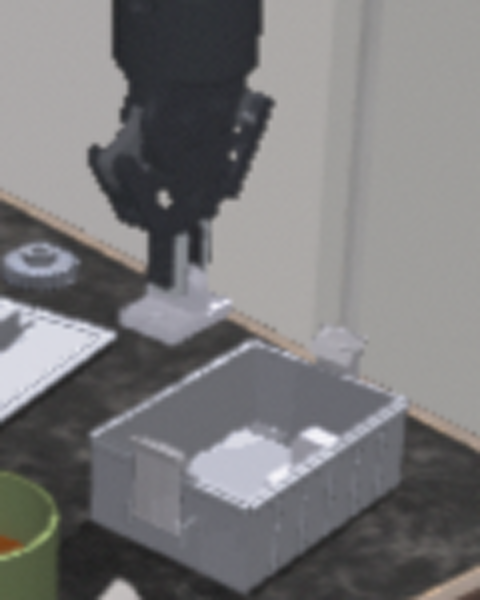

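>>> play_rows(
  series="0 0 -0.3 4 0 0 0;0 0 0 3 0 0 0;0 0 0 2.5 0 0 0;0 0 0 1.5 0 0 0;0 0 0 0.3 0 0 0;0 0 0 0 0 0 0;32 0 0 0 0 0 0;32 0 0 0 0 0 0;32 0 0 0 0 0 0;32 0 0 -3 0 0 0;32 0 0 -4 0 0 0;32 0 0 -5 0 0 0",
)

```text
clock: 21.45
tcp_pos: [0.4467, -0.258, 0.1699]
orientation: [-0.0, -0.677, 0.736, 0.001]
wrist_force: [1.5, -1.3, 0.3]
finger_gap: 0.0274
```

```bash
python3 - <<'E'
from h import *
go([.4902,.1747,.16],169.6)
E
```

```text
t 21.45 tcp [ 0.4467 -0.258   0.1699] yaxis yaw deg 175.26 zaxis [-0.001  0.001 -1.   ] F [ 1.5 -1.3  0.3] gap 0.0274 j [-0.68  0.24 -0.25  1.08 -0.   -2.17]
to [0.4902 0.1747 0.16  ] shift cm tool [-43.48  -0.77   1.03]
turn about tool z (tool down) 5.7 (do turn after shift)
```

>>> play_rows(
  series="50 -2.48 -0.05 0 0 0 0;50 -4.8 -0.09 0 0 0 0;50 -4.8 -0.09 0 0 0 0;50 -4.8 -0.09 0 0 0 0;50 -4.8 -0.09 0 0 0 0;50 -4.8 -0.09 0 0 0 0;50 -4.8 -0.09 0 0 0 0;50 -4.8 -0.09 0 0 0 0;50 -4.8 -0.09 0 0 0 0;50 -2.6 0 0 0 0 5.7;50 0 0 1 0 0 0;50 0 0 0 0 0 0",
)

```text
clock: 22.95
tcp_pos: [0.4899, 0.1737, 0.1582]
orientation: [-0.001, -0.64, 0.768, 0.0]
wrist_force: [-0.1, -0.1, -0.1]
finger_gap: 0.0429
```

```bash
python3 - <<'E'
from h import *
go([.4902,.1747,.061],169.6)
snap("top","e1",(300,130,460,250),5)
E
```

```text
t 22.95 tcp [0.4899 0.1737 0.1582] yaxis yaw deg 169.63 zaxis [-0.002 -0.001 -1.   ] F [-0.1 -0.1 -0.1] gap 0.0429 j [ 0.19  0.26 -0.26  1.05 -0.   -1.2 ]
to [0.4902 0.1747 0.061 ] shift cm tool [-0.11 -0.03  9.72]
turn about tool z (tool down) 0.0 (do turn after shift)
```

View pics/e1.png

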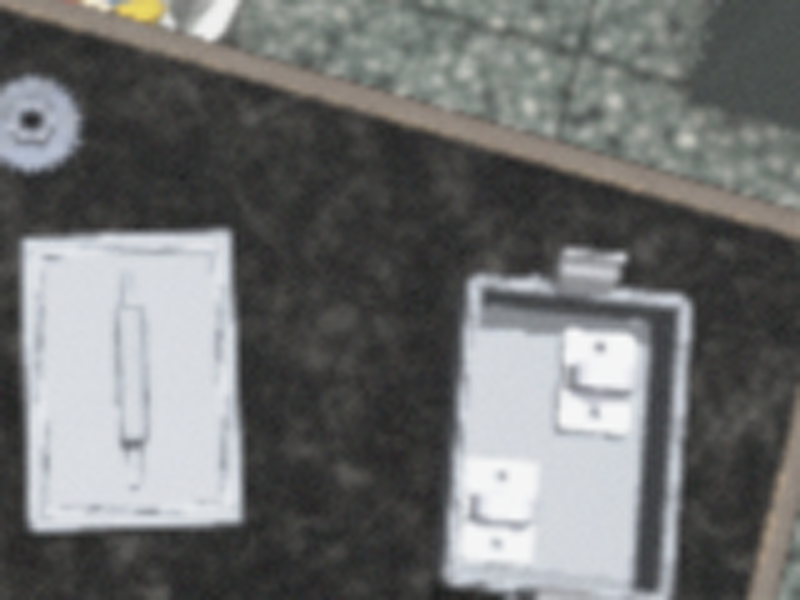

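Both brackets stand in the tub, at crop pixels (598,380) and (500,510). Next is C.

>>> play_rows(
  series="50 -0.1 0 4 0 0 0;50 0 0 4 0 0 0;50 0 0 1.7 0 0 0;50 0 0 0 0 0 0;0 0 0 0 0 0 0;0 0 0 0 0 0 0;0 0 0 0 0 0 0;0 0 0 0 0 0 0;0 0 0 0 0 0 0;0 0 0 -1 0 0 0;0 0 0 -1 0 0 0;0 0 0 -2 0 0 0",
)

```text
clock: 24.5
tcp_pos: [0.4907, 0.1752, 0.1028]
orientation: [-0.0, -0.64, 0.768, 0.0]
wrist_force: [0.1, 0.6, -0.6]
finger_gap: 0.0105
```

>>> play_rows(
  series="0 0 0 -3 0 0 0;0 0 0 -3 0 0 0;0 0 0 0 0 0 0;0 0 0 0 0 0 0",
)

```text
clock: 25.0
tcp_pos: [0.4908, 0.1753, 0.162]
orientation: [-0.0, -0.64, 0.768, -0.0]
wrist_force: [-0.8, -0.1, -1.4]
finger_gap: 0.0102
```

```bash
python3 - <<'E'
from h import *
go([.5185,-.2637,.165],175.3)
snap("scene","f1",(200,110,340,230),5)
E
```

```text
t 25.0 tcp [0.4908 0.1753 0.162 ] yaxis yaw deg 169.58 zaxis [-0. -0. -1.] F [-0.8 -0.1 -1.4] gap 0.0102 j [ 0.19  0.25 -0.26  1.06 -0.   -1.2 ]
to [ 0.5185 -0.2637  0.165 ] shift cm tool [ 42.67 -10.66  -0.29]
turn about tool z (tool down) -5.7 (do turn after shift)
```

View pics/f1.png

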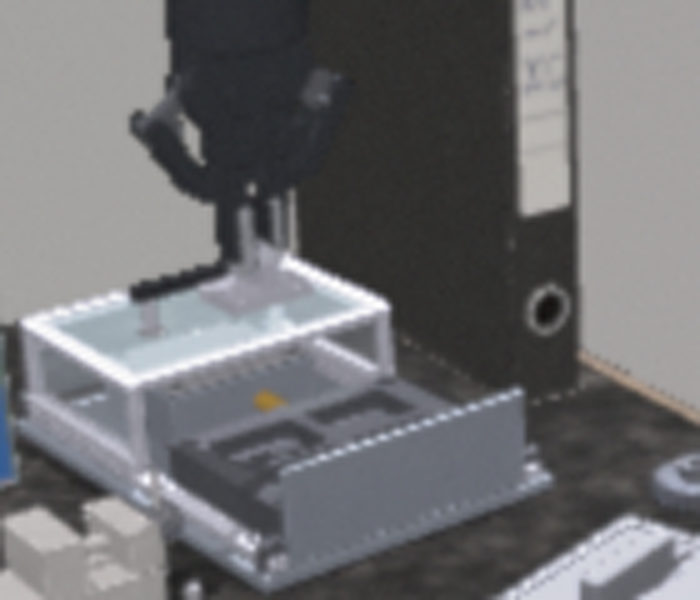

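>>> play_rows(
  series="0 2.17 -0.6 0 0 0 0;0 4.5 -1.12 0 0 0 0;0 4.5 -1.12 0 0 0 0;0 4.5 -1.12 0 0 0 0;0 4.5 -1.12 0 0 0 0;0 4.5 -1.12 0 0 0 0;0 4.5 -1.12 0 0 0 0;0 4.5 -1.12 0 0 0 0;0 4.5 -1.12 0 0 0 0;0 4.5 -1.1 0 0 0 -5.7;0 0 0 0 0 0 0;0 0 0 0 0 0 0",
)

```text
clock: 26.55
tcp_pos: [0.5177, -0.263, 0.1609]
orientation: [-0.0, -0.677, 0.736, 0.001]
wrist_force: [-0.9, 0.4, -1.4]
finger_gap: 0.0105
```

```bash
python3 - <<'E'
from h import *
go([.5185,-.2637,.048],175.3)
snap("scene","f2",(330,140,450,290),4)
E
```

```text
t 26.55 tcp [ 0.5177 -0.263   0.1609] yaxis yaw deg 175.21 zaxis [-0.002  0.002 -1.   ] F [-0.9  0.4 -1.4] gap 0.0105 j [-0.61  0.37 -0.1   1.11  0.   -2.1 ]
to [ 0.5185 -0.2637  0.048 ] shift cm tool [ 0.08 -0.11 11.29]
turn about tool z (tool down) -0.1 (do turn after shift)
```

View pics/f2.png

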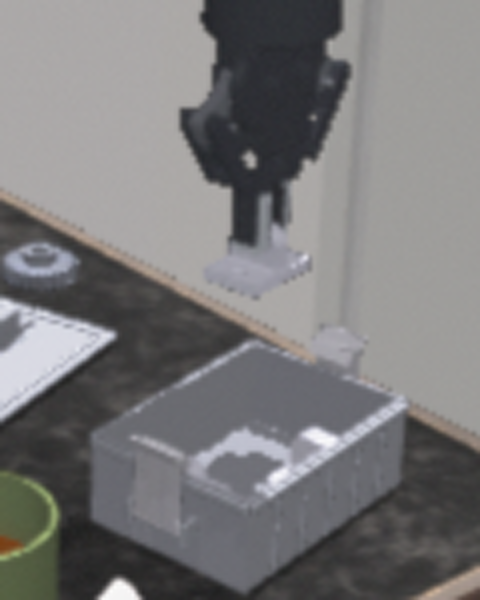

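>>> play_rows(
  series="0 0 -0.1 4 0 0 0;0 0 0 3 0 0 0;0 0 0 2.5 0 0 0;0 0 0 1.5 0 0 0;0 0 0 0.3 0 0 0;0 0 0 0 0 0 0;32 0 0 0 0 0 0;32 0 0 0 0 0 0;32 0 0 0 0 0 0;32 0 0 -3 0 0 0;32 0 0 -4 0 0 0;32 0 0 -5 0 0 0",
)

```text
clock: 28.1
tcp_pos: [0.5189, -0.2634, 0.1697]
orientation: [-0.0, -0.677, 0.736, 0.001]
wrist_force: [1.3, -0.3, 0.7]
finger_gap: 0.0274
```

>>> play_rows(
  series="32 0 0 -4 0 0 0;32 -5 0 -1 0 0 0;32 -5 0 0 0 0 0;32 -5 0 0 0 0 0;32 -5 0 0 0 0 0;32 -5 0 0 0 0 0;32 -5 0 0 0 0 0;32 0 0 0 0 0 0",
)

```text
clock: 29.1
tcp_pos: [0.5442, 0.0383, 0.2195]
orientation: [0.0, -0.679, 0.734, 0.0]
wrist_force: [0.8, 0.2, -0.1]
finger_gap: 0.0274
```

```bash
python3 - <<'E'
from h import *
st()
snap("top","g1",(300,130,460,250),5)
E
```

```text
t 29.1 tcp [0.5442 0.0383 0.2195] yaxis yaw deg 175.57 zaxis [ 0.  0. -1.] F [ 0.8  0.2 -0.1] gap 0.0274 j [-0.08  0.27 -0.09  1.21  0.   -1.57]
```

View pics/g1.png

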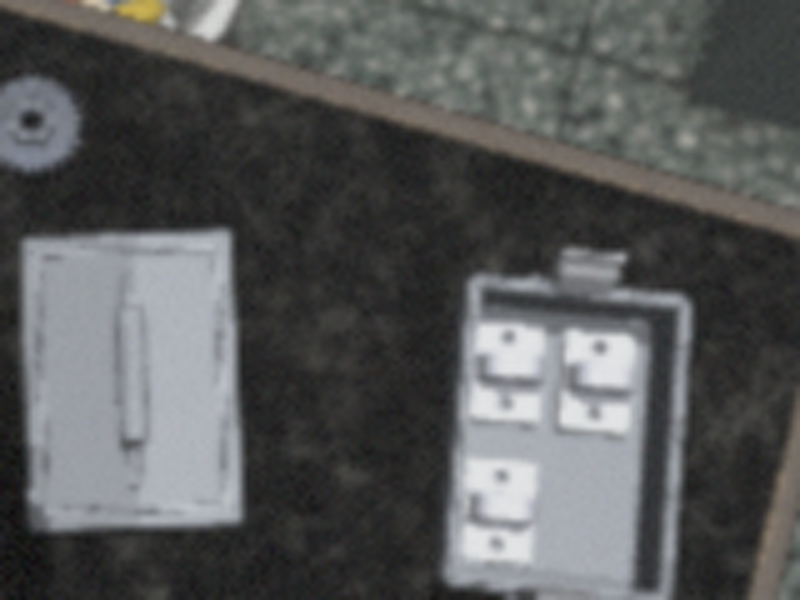

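```bash
python3 - <<'E'
from h import *
z=lambda u,v:(300+u/5-.4,130+v/5-.4)
obs=[("top",z(*p),l) for p,l in [((22,240),(.077,.055,.01)),((232,230),(.077,-.055,.01)),((244,523),(-.077,-.055,.01)),((31,532),(-.077,.055,.01))]]
q,r=fit(obs);print("lid",q,np.degrees(q[2]),r.round(1).tolist())
print("rib top mid",unproj("top",z(133,371),.034))
go([q[0],q[1],.15],np.degrees(q[2])+90)
E
```

```text
lid [ 0.51045374 -0.06838943  0.06411151] 3.673319122458181 [[0.0, -0.3], [-0.2, 0.2], [0.1, 0.1], [0.1, -0.1]]
rib top mid [ 0.51185369 -0.06832512  0.034     ]
t 29.15 tcp [0.5443 0.0367 0.2195] yaxis yaw deg 175.46 zaxis [ 0. -0. -1.] F [-0.1  0.2  0.2] gap 0.0274 j [-0.08  0.27 -0.09  1.21 -0.   -1.57]
to [ 0.5105 -0.0684  0.15  ] shift cm tool [10.74  2.54  6.95]
turn about tool z (tool down) 81.8 (do turn after shift)
```

>>> play_rows(
  series="50 3.6 0.85 0 0 0 0;50 3.6 0.85 0 0 0 0;50 3.54 0.84 0 0 0 0;50 0 0 0 0 0 10.2;50 0 0 0 0 0 10.2;50 0 0 0 0 0 10.2;50 0 0 0 0 0 10.2;50 0 0 0 0 0 10.2;50 0 0 0 0 0 10.2;50 0 0 0 0 0 10.2;50 0 0 0 0 0 10.4;50 0 0 5 0 0 0",
)

```text
clock: 30.65
tcp_pos: [0.5133, -0.0722, 0.1724]
orientation: [0.004, -0.029, 1.0, -0.002]
wrist_force: [-0.1, -0.2, -1.5]
finger_gap: 0.0427
```

>>> play_rows(
  series="50 0 0 5 0 0 0;50 0 0 0 0 0 0;50 0 0 0 0 0 0",
)

```text
clock: 31.02
tcp_pos: [0.5109, -0.0707, 0.1208]
orientation: [0.001, -0.03, 1.0, -0.0]
wrist_force: [-0.2, -0.5, 0.9]
finger_gap: 0.0425
```

```bash
python3 - <<'E'
from h import *
go([.511,-.0684,.031],93.7)
snap("scene","g2",(250,130,430,280),4)
E
```

```text
t 31.02 tcp [ 0.5109 -0.0707  0.1208] yaxis yaw deg 93.41 zaxis [ 0.001 -0.001 -1.   ] F [-0.2 -0.5  0.9] gap 0.0425 j [-0.29  0.28 -0.33  0.96 -0.   -0.35]
to [ 0.511  -0.0684  0.031 ] shift cm tool [-0.01  0.24  8.98]
turn about tool z (tool down) -0.3 (do turn after shift)
```

View pics/g2.png

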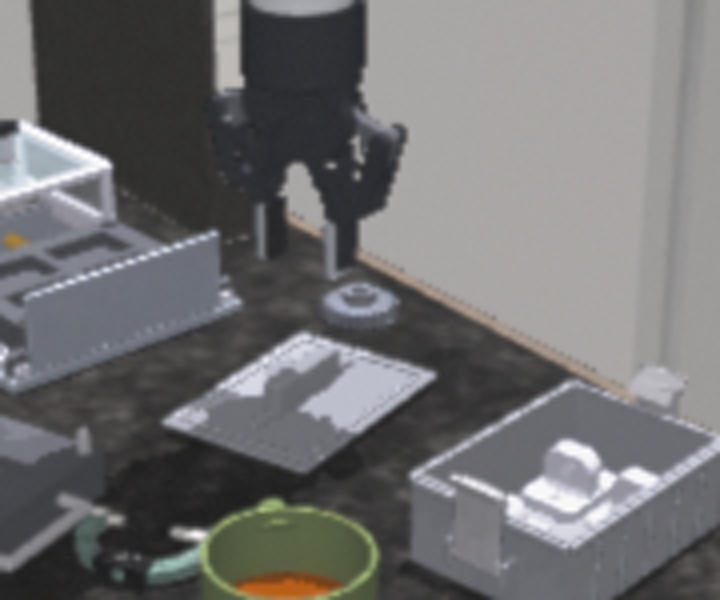

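>>> play_rows(
  series="50 0 0.24 4 0 0 0;50 0 0 3.5 0 0 0;50 0 0 1.3 0 0 0;50 0 0 0 0 0 0;0 0 0 0 0 0 0;0 0 0 0 0 0 0;0 0 0 0 0 0 0;0 0 0 0 0 0 0;0 0 0 0 0 0 0;0 0 0 0 0 0 0",
  newtons=60,
)

```text
clock: 32.33
tcp_pos: [0.5116, -0.0677, 0.0331]
orientation: [0.002, -0.03, 1.0, -0.001]
wrist_force: [-0.3, 0.2, 6.9]
finger_gap: 0.0128
```

```bash
python3 - <<'E'
from h import *
st()
E
```

```text
t 32.33 tcp [ 0.5116 -0.0677  0.0331] yaxis yaw deg 93.48 zaxis [ 0.003 -0.001 -1.   ] F [-0.3  0.2  6.9] gap 0.0128 j [-0.29  0.37 -0.45  0.75 -0.   -0.35]
```

>>> play_rows(
  series="0 0 0 -1 0 0 0;0 0 0 -2 0 0 0;0 0 0 -3 0 0 0;0 0 0 -4 0 0 0;0 0 0 -4 0 0 0;0 0 0 0 0 0 0;0 0 0 0 0 0 0",
)

```text
clock: 33.2
tcp_pos: [0.5097, -0.0672, 0.1712]
orientation: [-0.0, -0.03, 1.0, -0.0]
wrist_force: [-0.2, -0.0, -2.0]
finger_gap: 0.0127
```

```bash
python3 - <<'E'
from h import *
# tub refit (picture without arm)
z=lambda u,v:(300+u/5-.4,165+v/5-.4)
obs=[("top",z(*p),l) for p,l in [((470,100),(.075,.053,.056)),((692,122),(.075,-.053,.056)),((668,432),(-.075,-.053,.056)),((443,408),(-.075,.053,.056))]]
q,r=fit(obs);print("tub",q)
go([q[0],q[1],.17],85.3)
snap("scene","g3",(250,130,430,280),4)
E
```

```text
tub [ 0.48058365 -0.28461238 -0.08279653]
t 33.2 tcp [ 0.5097 -0.0672  0.1712] yaxis yaw deg 93.48 zaxis [-0. -0. -1.] F [-0.2 -0.  -2. ] gap 0.0127 j [-0.29  0.24 -0.26  1.08 -0.   -0.35]
to [ 0.4806 -0.2846  0.17  ] shift cm tool [  4.22 -21.53   0.12]
turn about tool z (tool down) 8.2 (do turn after shift)
```

View pics/g3.png

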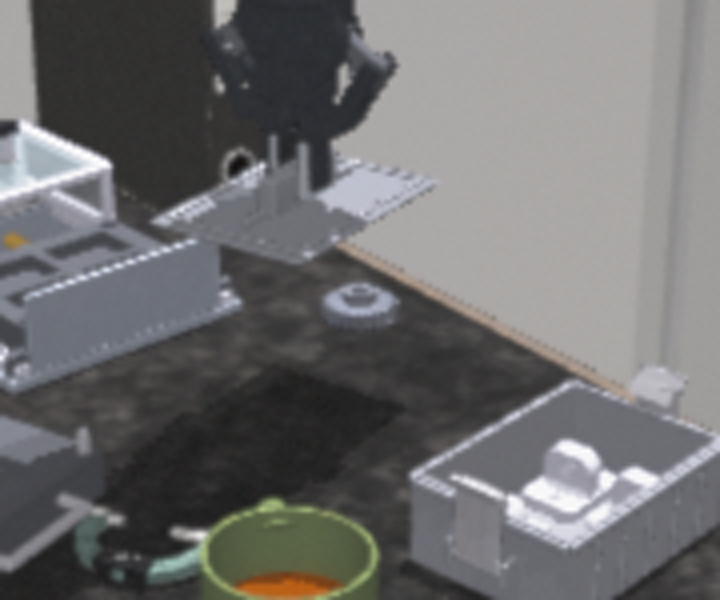

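>>> play_rows(
  series="0 0.3 -1.5 0 0 0 0;0 0.8 -4 0 0 0 0;0 0.8 -4 0 0 0 0;0 0.8 -4 0 0 0 0;0 0.7 -4 0 0 0 0;0 0.6 -4 0 0 0 8.2;0 0 0 0 0 0 0;0 0 0 0 0 0 0",
)

```text
clock: 34.25
tcp_pos: [0.4822, -0.2843, 0.1702]
orientation: [-0.001, 0.041, 0.999, 0.001]
wrist_force: [0.4, 0.7, -1.2]
finger_gap: 0.013
```

```bash
python3 - <<'E'
from h import *
go([.4815,-.2842,.10],85.3)
snap("scene","g4",(330,140,450,290),4)
snap("top","g4t",(340,130,480,250),5)
E
```

```text
t 34.25 tcp [ 0.4822 -0.2843  0.1702] yaxis yaw deg 85.27 zaxis [-0.002  0.002 -1.   ] F [ 0.4  0.7 -1.2] gap 0.013 j [-0.68  0.32 -0.14  1.11  0.   -0.59]
to [ 0.4815 -0.2842  0.1   ] shift cm tool [ 0.05 -0.01  7.02]
turn about tool z (tool down) -0.0 (do turn after shift)
```

View pics/g4.png

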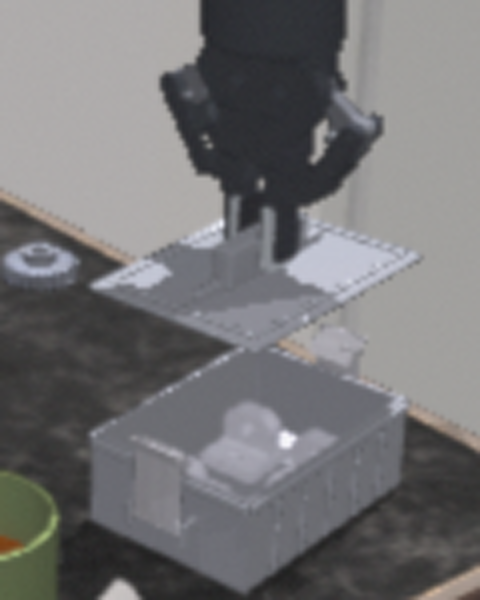

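View pics/g4t.png

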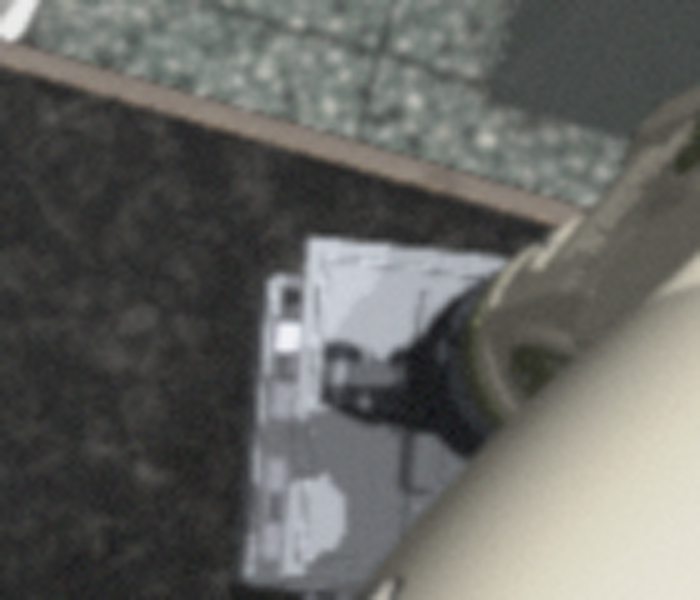

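```bash
python3 - <<'E'
from h import *
z=lambda u,v:(330+u/4-.375,140+v/4-.375)
zt=lambda u,v:(340+u/5-.4,130+v/5-.4)
def f(pts,a,b,h): return fit([("scene",z(*p),(sx*a,sy*b,h)) for p,(sx,sy) in zip(pts,[(-1,1),(-1,-1),(1,-1),(1,1)])])
for h in(.147,):
    q,r=f([(90,287),(258,348),(422,258),(240,212)],.077,.055,h);print("lid",q,np.degrees(q[2]),r.round(1).tolist())
q,r=f([(90,437),(247,505),(405,400),(250,343)],.075,.053,.056);print("tub",q,np.degrees(q[2]),r.round(1).tolist())
E
```

```text
lid [ 0.47620012 -0.2858528  -0.03751259] -2.149312883968384 [[-1.3, 1.3], [0.5, 1.7], [-1.3, -1.3], [2.1, -2.5]]
tub [ 0.47830606 -0.28632446 -0.07284885] -4.173931871212408 [[-0.1, -0.1], [0.1, 0.3], [-0.2, -0.0], [0.1, -0.2]]
```

```bash
python3 - <<'E'
import cv2
im=cv2.imread("pics/g4_full.png")[180:272,345:445]
cv2.imwrite("pics/g5.png",cv2.resize(im,None,fx=6.4,fy=6.4,interpolation=cv2.INTER_CUBIC))
E
```

```text
(no output)
```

View pics/g5.png

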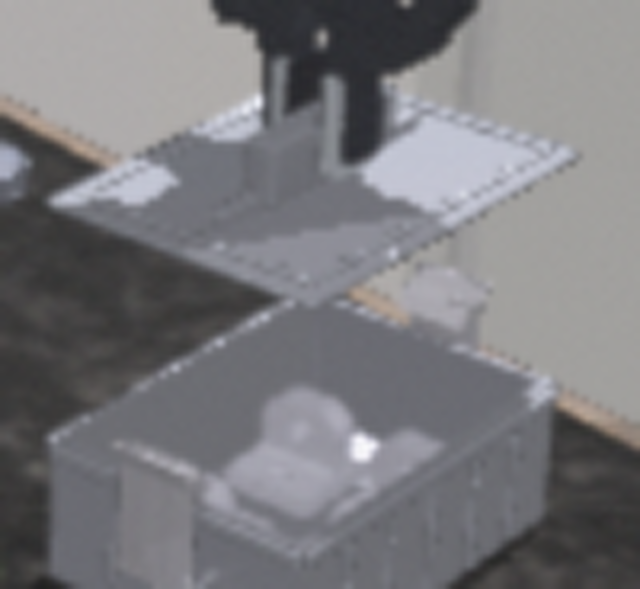

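```bash
python3 - <<'E'
from h import *
z=lambda u,v:(345+u/6.4-.42,180+v/6.4-.42)
S=[(-1,1),(-1,-1),(1,-1),(1,1)]
for P in([(48,203),(313,299),(580,152)],[(48,203),(313,299),(580,152),(315,63)]):
    q,r=fit([("scene",z(*p),(sx*.077,sy*.055,.147)) for p,(sx,sy) in zip(P,S)]);print("lid",q,np.degrees(q[2]),r.round(1).tolist())
q,r=fit([("scene",z(*p),(sx*.075,sy*.053,.056)) for p,(sx,sy) in zip([(48,440),(300,556),(553,380),(305,303)],S)]);print("tub",q,np.degrees(q[2]),r.round(1).tolist())
# test tilt hypothesis: full 6dof
import cv2
c=cams.get_calibration("scene");K,Rm,t=cal("scene")
P=[(48,203),(313,299),(580,152),(315,63)]
o=np.array([(sx*.077,sy*.055,0) for sx,sy in S]);uv=np.array([z(*p) for p in P])
ok,rv,tv=cv2.solvePnP(o,uv,K,None,flags=cv2.SOLVEPNP_ITERATIVE)
Rw=Rm.T@cv2.Rodrigues(rv)[0];print(Rm.T@(tv.ravel()-t),Rw[:,2],np.degrees(np.arctan2(Rw[1,0],Rw[0,0])))
E
```

```text
lid [ 0.48170269 -0.28512532 -0.08239963] -4.721151193018812 [[-0.5, -0.5], [0.1, 0.8], [0.3, -0.6]]Traceback (most recent call last):
  File "<stdin>", line 5, in <module>
  File "h.py", line 19, in fit
    best=min((least_squares(f,[*p0,a]) for a in np.arange(-3,3.2,.8)),key=lambda r:r.cost)
  File "h.py", line 19, in <genexpr>
    best=min((least_squares(f,[*p0,a]) for a in np.arange(-3,3.2,.8)),key=lambda r:r.cost)
              ~~~~~~~~~~~~~^^^^^^^^^^^
    return func(*args, **kwargs)
    result = trf(vector_fun.fun, vector_fun.jac, x0, f0, J0, lb, ub, ftol, xtol,
                 gtol, max_nfev, x_scale, loss_function, tr_solver,
                 tr_options.copy(), verbose, callback=callback_wrapped)
    return trf_no_bounds(
        fun, jac, x0, f0, J0, ftol, xtol, gtol, max_nfev, x_scale,
        loss_function, tr_solver, tr_options, verbose, callback=callback)
    J = jac(x)
    self._update_jac()
    ~~~~~~~~~~~~~~~~^^
    self.J = self.jac_wrapped(xp_copy(self.x), f0=self.f)
             ~~~~~~~~~~~~~~~~^^^^^^^^^^^^^^^^^^^^^^^^^^^^
    J, dct = approx_derivative(
        
[... 590 characters left out ...]
kwargs))
                      ~~~~~~~~^^^^^^^^^^^^^^^^^^^^^^^^^^^^^^
    return np.atleast_1d(self.fun(x))
                         ~~~~~~~~^^^
    return self.f(x, *self.args, **self.kwargs)
           ~~~~~~^^^^^^^^^^^^^^^^^^^^^^^^^^^^^^
  File "h.py", line 17, in <lambda>
    f=lambda q:np.concatenate([proj(n,loc(q,l))-np.array(uv) for n,uv,l in obs])
                               ~~~~^^^^^^^^^^^^
  File "h.py", line 12, in proj
    K,Rm,t=cal(n);p=K@(Rm@np.asarray(P,float)+t);return p[:2]/p[2]
           ~~~^^^
  File "h.py", line 6, in cal
    c=cams.get_calibration(n);K=np.array([[c['fx'],0,c['cx']],[0,c['fy'],c['cy']],[0,0,1.]])
ValueError: time passes only in moves, steps and waits
```

>>> play_rows(
  series="0 0.2 -0.08 3 0 0 0;0 0 0 2 0 0 0;0 0 0 0 0 0 0;0 0 0 0 0 0 0",
)

```text
clock: 34.85
tcp_pos: [0.4816, -0.2846, 0.1221]
orientation: [0.0, 0.041, 0.999, -0.0]
wrist_force: [-0.4, -0.4, -0.2]
finger_gap: 0.0125
```

```bash
sed -i 's/^def cal(n):/import functools\n@functools.lru_cache\ndef cal(n):/' h.py; python3 - <<'E'
from h import *
st()
snap("scene","g6",(345,190,445,282),6.4)
E
```

```text
t 34.85 tcp [ 0.4816 -0.2846  0.1221] yaxis yaw deg 85.35 zaxis [ 0.001 -0.001 -1.   ] F [-0.4 -0.4 -0.2] gap 0.0125 j [-0.68  0.35 -0.22  1.   -0.   -0.6 ]
```

View pics/g6.png

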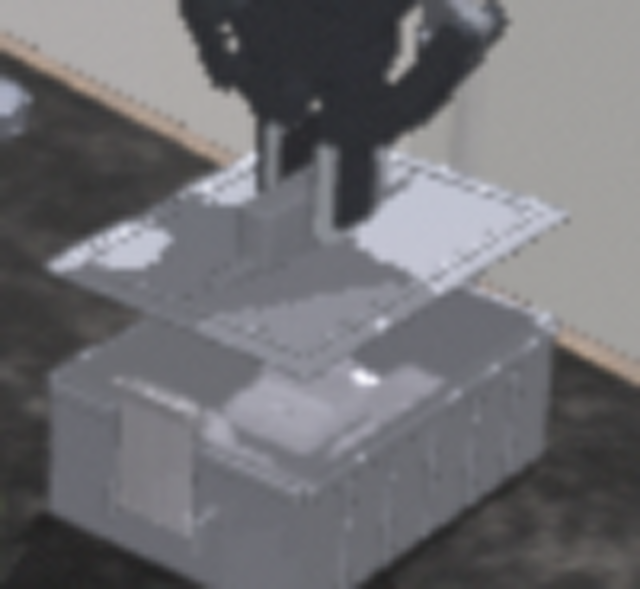

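```bash
python3 - <<'E'
from h import *
z=lambda u,v:(345+u/6.4-.42,190+v/6.4-.42)
S=[(-1,1),(-1,-1),(1,-1),(1,1)]
q,r=fit([("scene",z(*p),(sx*.077,sy*.055,.099)) for p,(sx,sy) in zip([(48,268),(304,367),(570,213)],S)]);print("lid",q,np.degrees(q[2]),r.round(1).tolist())
q,r=fit([("scene",z(*p),(sx*.075,sy*.053,.056)) for p,(sx,sy) in zip([(48,378),(303,493),(553,322)],S)]);print("tub",q,np.degrees(q[2]),r.round(1).tolist())
E
```

```text
lid [ 0.48167263 -0.28534879 -0.08698555] -4.983905114565921 [[-0.7, -0.9], [0.3, 1.1], [0.3, -0.6]]
tub [ 0.47788681 -0.28726743 -0.07367696] -4.221378702261198 [[0.2, 0.3], [-0.2, -0.2], [0.0, -0.1]]
```

>>> play_rows(
  series="0 0.18 -0.1 1 0 0 0;0 0 0 0.8 0 0 0;0 0 0 0.5 0 0 0;0 0 0 0.3 0 0 0;0 0 0 0 0 0 0",
)

```text
clock: 35.52
tcp_pos: [0.4796, -0.2859, 0.0957]
orientation: [0.0, 0.041, 0.999, -0.0]
wrist_force: [0.5, 0.6, 3.6]
finger_gap: 0.0129
```

```bash
python3 - <<'E'
from h import *
st()
E
```

```text
t 35.52 tcp [ 0.4796 -0.2859  0.0957] yaxis yaw deg 85.27 zaxis [ 0.001 -0.    -1.   ] F [0.5 0.6 3.6] gap 0.0129 j [-0.68  0.37 -0.26  0.93  0.   -0.6 ]
```

>>> play_rows(
  series="0 0 0 0.3 0 0 0;0 0 0 0.3 0 0 0;0 0 0 0 0 0 0",
)

```text
clock: 35.9
tcp_pos: [0.4803, -0.2862, 0.0906]
orientation: [0.001, 0.041, 0.999, -0.001]
wrist_force: [1.4, 2.6, 7.3]
finger_gap: 0.0128
```

```bash
python3 - <<'E'
from h import *
st()
snap("scene","g7",(345,190,445,282),6.4)
E
```

```text
t 35.9 tcp [ 0.4803 -0.2862  0.0906] yaxis yaw deg 85.28 zaxis [ 0.003 -0.001 -1.   ] F [1.4 2.6 7.3] gap 0.0128 j [-0.68  0.38 -0.27  0.92  0.   -0.6 ]
```

View pics/g7.png

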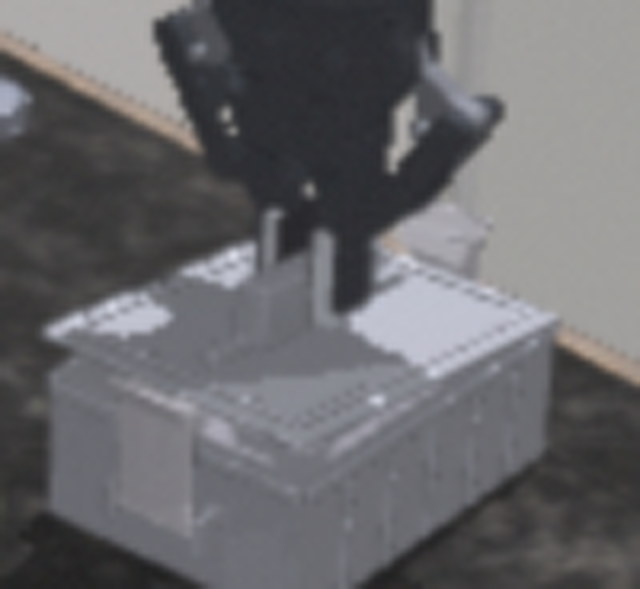

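>>> play_rows(
  series="0 0 0 0.3 0 0 0;0 0 0 0.3 0 0 0;0 0 0 0.2 0 0 0;0 0 0 0 0 0 0",
)

```text
clock: 36.45
tcp_pos: [0.4807, -0.2868, 0.0826]
orientation: [0.002, 0.041, 0.999, -0.001]
wrist_force: [0.3, -0.1, 6.9]
finger_gap: 0.0127
```

```bash
python3 - <<'E'
from h import *
st()
snap("scene","g8",(345,190,445,282),6.4)
E
```

```text
t 36.45 tcp [ 0.4807 -0.2868  0.0826] yaxis yaw deg 85.27 zaxis [ 0.004 -0.002 -1.   ] F [ 0.3 -0.1  6.9] gap 0.0127 j [-0.68  0.39 -0.28  0.9   0.   -0.6 ]
```

View pics/g8.png

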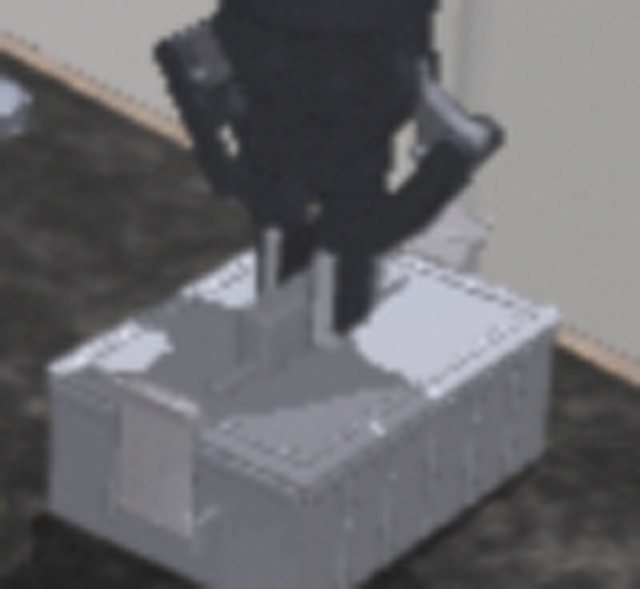

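>>> play_rows(
  series="0 0 0 0.4 0 0 0;0 0 0 0.4 0 0 0;0 0 0 0 0 0 0",
)

```text
clock: 36.88
tcp_pos: [0.4807, -0.2868, 0.0824]
orientation: [0.003, 0.041, 0.999, -0.002]
wrist_force: [-15.5, 11.6, 61.7]
finger_gap: 0.0125
```

>>> play_rows(
  series="0 0 0 -0.7 0 0 0;40 0 0 0 0 0 0;40 0 0 0 0 0 0;40 0 0 0 0 0 0;40 0 0 -4 0 0 0;40 0 0 -5 0 0 0;40 0 5 -2 0 0 0;40 0 5 0 0 0 0;40 0 5 0 0 0 0;40 0 5 0 0 0 0;40 0 5 0 0 0 0;40 0 0 0 0 0 0",
)

```text
clock: 38.38
tcp_pos: [0.4993, -0.0337, 0.1896]
orientation: [-0.001, 0.039, 0.999, 0.0]
wrist_force: [0.3, -0.4, -0.3]
finger_gap: 0.0346
```

```bash
python3 - <<'E'
from h import *
st()
snap("scene","i1",(345,190,445,282),6.4)
snap("top","i1t",(340,140,480,260),5)
E
```

```text
t 38.38 tcp [ 0.4993 -0.0337  0.1896] yaxis yaw deg 85.57 zaxis [-0.002  0.001 -1.   ] F [ 0.3 -0.4 -0.3] gap 0.0346 j [-0.23  0.2  -0.26  1.12  0.   -0.15]
```

View pics/i1.png

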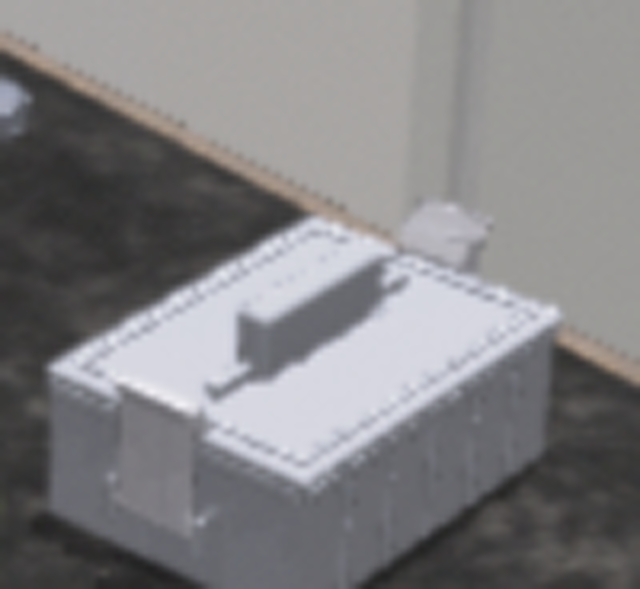

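View pics/i1t.png

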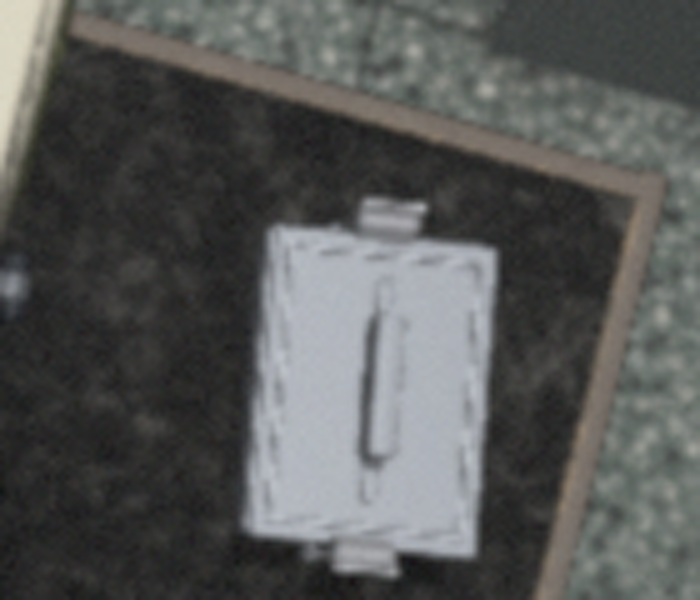

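```bash
python3 - <<'E'
from h import *
z=lambda u,v:(345+u/6.4-.42,190+v/6.4-.42)
zt=lambda u,v:(340+u/5-.4,140+v/5-.4)
S=[(-1,1),(-1,-1),(1,-1),(1,1)]
L=[(sx*.077,sy*.055,0) for sx,sy in S]
P={"scene":[z(*p) for p in [(48,370),(308,478),(560,315),(316,215)]],"top":[zt(*p) for p in [(243,533),(477,556),(497,248),(270,226)]]}
for n in P:
    q,r=fit([(n,p,(l[0],l[1],.06)) for p,l in zip(P[n],L)]);print(n,q,np.degrees(q[2]),r.round(1).tolist())
from itertools import product
obs=[(n,p,l) for n in P for p,l in zip(P[n],L)]
def f(q):
    Rw=R.from_euler('ZYX',q[3:]).as_matrix()
    return np.concatenate([proj(n,Rw@np.array(l)+q[:3])-np.array(p) for n,p,l in obs])
s=least_squares(f,[.48,-.286,.06,-.08,0,0]);print("6dof",s.x.round(4),np.abs(s.fun).max())
go([.5395,.2755,.19],79.6)
snap("top","j1",(150,130,290,250),5)
E
```

```text
scene [ 0.48000844 -0.28786175 -0.08039114] -4.606072754816094 [[-0.3, -0.4], [-0.2, 0.9], [1.1, -0.7], [-0.6, -0.1]]
top [ 0.4801887  -0.2853708  -0.07767228] -4.4502937568277305 [[1.0, 0.1], [-0.9, 0.2], [-0.8, -0.1], [0.6, -0.2]]
6dof [ 0.481  -0.2864  0.0586 -0.0802  0.0112 -0.016 ] 1.2909278802086988
t 38.48 tcp [ 0.4997 -0.0364  0.1897] yaxis yaw deg 85.36 zaxis [-0.001 -0.    -1.   ] F [ 0.4  0.5 -0.5] gap 0.0344 j [-0.23  0.2  -0.26  1.12 -0.   -0.15]
to [0.5395 0.2755 0.19  ] shift cm tool [-1.44 31.41 -0.04]
turn about tool z (tool down) 5.8 (do turn after shift)
```

View pics/j1.png

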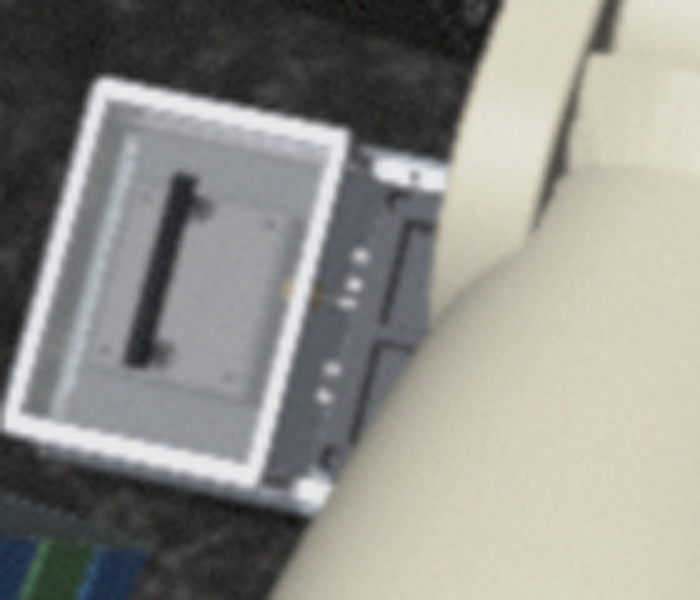

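>>> play_rows(
  series="60 -0.1 2.5 0 0 0 0;60 -0.22 5 0 0 0 0;60 -0.22 5 0 0 0 0;60 -0.22 5 0 0 0 0;60 -0.22 5 0 0 0 0;60 -0.22 5 0 0 0 0;60 -0.5 4 0 0 0 5.8;60 0 0 0 0 0 0;60 0 0 0 0 0 0",
)

```text
clock: 39.65
tcp_pos: [0.5431, 0.2744, 0.1896]
orientation: [-0.0, 0.092, 0.996, -0.001]
wrist_force: [-0.0, -0.2, 0.0]
finger_gap: 0.0511
```

```bash
python3 - <<'E'
from h import *
go([.544,.279,.102],79.4)
E
```

```text
t 39.65 tcp [0.5431 0.2744 0.1896] yaxis yaw deg 79.42 zaxis [-0.001 -0.001 -1.   ] F [-0.  -0.2  0. ] gap 0.0511 j [ 0.34  0.4   0.02  1.19 -0.    0.52]
to [0.544 0.279 0.102] shift cm tool [-0.02  0.48  8.76]
turn about tool z (tool down) 0.0 (do turn after shift)
```

>>> play_rows(
  series="60 0 0.5 3.5 0 0 0;60 0 0 3.5 0 0 0;60 0 0 1.7 0 0 0;60 0 0 0 0 0 0;0 0 0 0 0 0 0;0 0 0 0 0 0 0;0 0 0 0 0 0 0;0 0 0 0 0 0 0;0 0 0 0 0 0 0;0 0 0 0 0 0 0",
  newtons=25,
)

```text
clock: 40.9
tcp_pos: [0.5443, 0.2788, 0.1049]
orientation: [0.001, 0.092, 0.996, -0.002]
wrist_force: [-1.3, -8.1, 3.9]
finger_gap: 0.0111
```

>>> play_rows(
  series="0 0 -1 0 0 0 0;0 0 -1.5 0 0 0 0;0 0 -1.5 0 0 0 0;0 0 -1.5 0 0 0 0;0 0 -1.5 0 0 0 0;0 0 -1.5 0 0 0 0;0 0 -1.5 0 0 0 0;0 0 -1.5 0 0 0 0;0 0 -1 0 0 0 0;0 0 0 0 0 0 0",
)

```text
clock: 42.15
tcp_pos: [0.5207, 0.1567, 0.1049]
orientation: [0.001, 0.092, 0.996, -0.0]
wrist_force: [-2.7, -2.2, 9.8]
finger_gap: 0.0109
```

>>> play_rows(
  series="0 0 -0.4 0 0 0 0;0 0 -0.3 0 0 0 0;0 0 0 0 0 0 0",
)

```text
clock: 42.52
tcp_pos: [0.5196, 0.1508, 0.1049]
orientation: [0.001, 0.092, 0.996, 0.0]
wrist_force: [-2.7, 1.0, 9.6]
finger_gap: 0.0108
```

>>> play_rows(
  series="0 0 -0.4 0 0 0 0;0 0 -0.3 0 0 0 0;0 0 0 0 0 0 0",
)

```text
clock: 42.9
tcp_pos: [0.5186, 0.1459, 0.1049]
orientation: [0.001, 0.091, 0.996, 0.003]
wrist_force: [-2.0, 8.4, 7.7]
finger_gap: 0.0111
```

>>> play_rows(
  series="0 0 -0.3 0 0 0 0;0 0 0 0 0 0 0",
)

```text
clock: 43.15
tcp_pos: [0.5186, 0.1457, 0.1049]
orientation: [0.001, 0.09, 0.996, 0.006]
wrist_force: [0.0, 18.2, 4.8]
finger_gap: 0.0113
```

>>> play_rows(
  series="60 0 0 0 0 0 0;60 0 0 0 0 0 0;60 0 0 0 0 0 0;60 0 0 0 0 0 0;60 0 0 -3 0 0 0;60 0 0 -5 0 0 0;60 0 0 -4 0 0 0;60 2 -4 0 0 0 0;60 2 -5 0 0 0 0;60 2 -5 0 0 0 0;60 2 -5 0 0 0 0;60 0 0 0 0 0 0",
)

```text
clock: 44.65
tcp_pos: [0.4026, -0.0333, 0.2233]
orientation: [-0.0, 0.095, 0.996, -0.0]
wrist_force: [-0.1, -0.4, -0.1]
finger_gap: 0.0512
```

```bash
python3 - <<'E'
from h import *
st()
snap("top","k1",(150,130,290,250),5)
snap("scene","k2",(200,110,440,290),3.2)
E
```

```text
t 44.65 tcp [ 0.4026 -0.0333  0.2233] yaxis yaw deg 79.14 zaxis [-0.    -0.001 -1.   ] F [-0.1 -0.4 -0.1] gap 0.0512 j [-0.28 -0.01 -0.4   1.18 -0.   -0.09]
```

View pics/k1.png

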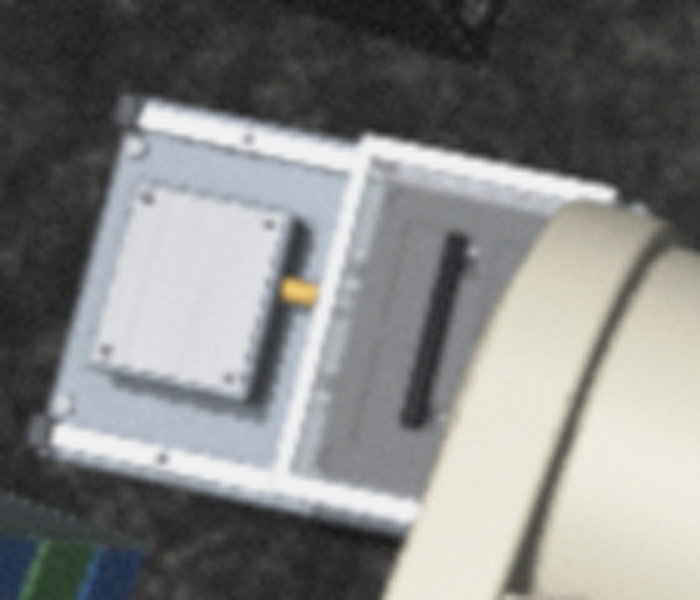

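View pics/k2.png

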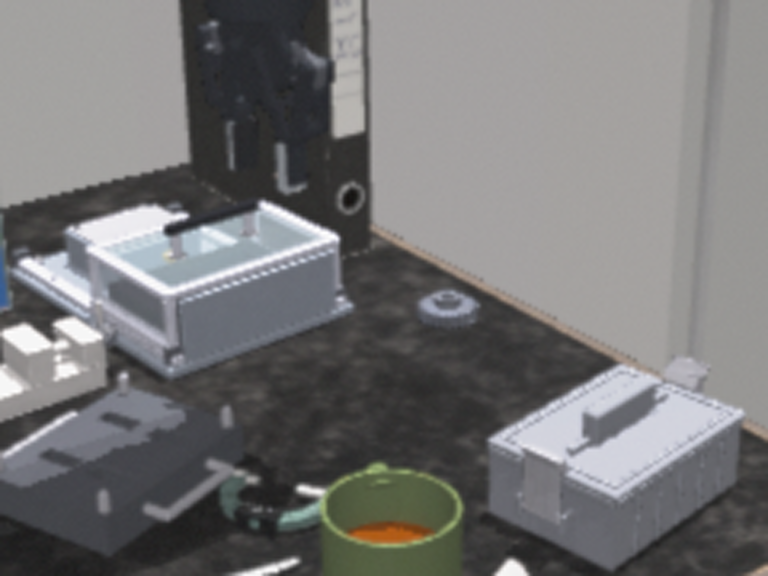

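```bash
python3 -c "
from workcell import workorder
print(workorder.hand_in())"
```

```text
the job is handed in; nothing more can be done
None
```

I finished the job and handed it in at about 45 s of robot time; hand-in gives no verdict, so whether it passed is unknown. The fourth cavity was empty from the start, so there were three brackets. I slid the guard open to its stop, put all three upright in the tub, pressed the lid home, and slid the guard shut to its stop.

**Last checks**
- **Brackets:** all three were standing in the tub in the last picture before the lid went on, and the mould was empty.
- **Lid:** it lies flush on the rim in both views. A joint fit gave its plate top at about 58.6 mm against the 60 mm expected. The tilt was about 0.02 rad, within measurement noise, and the yaw matched the tub's.
- **Catches:** both look upright over the lid edges, as they did at rest. I judged this from the pictures only.
- **Guard:** it moved 135 mm back to a firm stop. It had only moved 127 mm when opening, so it seems to have started slightly open.
- **Arm:** it stands clear with about zero force.

**What disagreed or went wrong**
- **Tub position:** the two cameras differed by about 2–3 mm, so I placed the lid using the average.
- **Lid tilt while pressing:** the near end stayed up for a moment, then both ends went home.
- **Excess force:** my last extra push on the seated lid peaked at about 62 N at the wrist. That is above the 25 N said to be harmless for the lid but below the 120 N wrist limit. I saw no damage.
- **Lid knocked:** it was shifted about 28 mm early in the run, so I measured it again before gripping.

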